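# Put the toast rack away in the drop-front bread bin

## Task

Pull the bread bin's bottom-hinged front all the way down, stand the chrome toast rack upright on the lowered front and let go of it there, then push it completely inside the bin while the front is still down. Finally push the front up again until it is fully shut. Set the rack down rather than dropping it, keep it upright, and leave the jam jar, cup and lidded jar where they are.

Things in the scene. Friction and masses are not known exactly. Their poses are not given: they have to be found in the camera images.
- bin_mouth (a point): Middle of the hinge line of the grey bread bin (fixed; 260 wide in y, 200 deep in x), in the plane of its front edges, 50 mm above the oak board (board top at z = 18 mm). Axes: x level into the bin, y left along the hinge, z up. Inside: floor 2 mm below this point, 240 wide, 190 deep, roof's underside 120 mm above this point; roof top 130 mm above it.
- bin_door (a joint): Light wooden drop front facing the robot: 0 shut (upright), 1.571 fully lowered (level, stopped). Hinge through bin_mouth along its y, at the inner lower edge; the top swings to the robot and down. 256 wide, 132 tall, 12 mm thick, 0.4 kg. Lowered, its inner side is a shelf level with bin_mouth, reaching 132 mm to the robot. Stiff hinge (0.5 N m friction): it stays where left.
- door_bar (a point): Middle of the front's steel pull bar, 12 mm thick, 110 long, parallel to the hinge, on two 10 mm stems at its ends. It lies 45 mm beyond the front's top edge, 177 mm from the hinge line and 6.5 mm to the outer side. Shut: 47 mm above the roof; fully lowered: 43 mm above the board. It turns with the front: y along the bar, z from hinge to bar, x to the inner side.
- rack_center (a point): Centre (52.5 mm above its flat underside) of the loose chrome toast rack, 100 long (x), 76 wide (y), 105 high (z), 0.35 kg: a tray with a flat 40 mm high plate at each end (x = +-50 mm), wire hoops up to 69 mm, and a level handle bar on top, 10 mm thick, 44 long along x, axis 47.5 mm above this point, 26 mm free below it. It stands on the board left or right of the bin.
- jam: Jam jar with red lid, 66 mm across, 95 mm high, loose on the board; origin at the centre of its underside.
- cup: Stoneware cup, reddish brown, 80 mm across, 85 mm high, loose; origin at the centre of its underside.
- caddy: Blue ceramic jar with lid, 96 mm across, 132 mm high, loose; origin at the centre of its underside.
Things that resemble listed ones, but are neither listed nor needed, are in the scene too. Of the things like the part that bears rack_center, leave any that is black or purple; of the rest the larger one is meant.

How it is judged:
On the way, in this order (a step that is already met when the one before it is completed fails the run):
1. the drop front is fully lowered (value of joint bin_door above 1.45 rad), for 0.1 s.
2. the rack is set upright on the lowered front while still held (underside within 12 mm of it) (value of joint bin_door above 1.4 rad and contact force between the fingers and rack above 0.5 N and z of rack_center in the frame of bin_mouth between 0.045 and 0.0645 m and x of rack_center in the frame of bin_mouth between -0.14 and 0 m and y of rack_center in the frame of bin_mouth between -0.13 and 0.13 m), for 0.04 s.
3. the rack stands upright on the lowered front, let go (value of joint bin_door above 1.4 rad and contact force between the fingers and rack below 0.1 N and angle between rack_center's own z axis and vertical below 0.2 rad and z of rack_center in the frame of bin_mouth between 0.045 and 0.0645 m and x of rack_center in the frame of bin_mouth between -0.14 and 0 m and y of rack_center in the frame of bin_mouth between -0.13 and 0.13 m), for 0.2 s.
4. the rack has been pushed inside the bin, the front still down (value of joint bin_door above 1.2 rad and x of rack_center in the frame of bin_mouth above 0.035 m and angle between rack_center's own z axis and vertical below 0.2 rad), for 0.1 s.
At the end, for the whole second after the job is handed in: The drop front is shut (within 0.06 rad), the toast rack stands upright on the floor of the bin behind it, and the jam jar, cup and lidded jar are within 30 mm of where they stood (value of joint bin_door below 0.06 rad and x of rack_center in the frame of bin_mouth between 0.035 and 0.16 m and y of rack_center in the frame of bin_mouth between -0.1 and 0.1 m and z of rack_center in the frame of bin_mouth between 0.04 and 0.062 m and angle between rack_center's own z axis and vertical below 0.15 rad and distance of each of jam, cup, caddy from where it was at the start of the episode below 0.03 m); the robot touches nothing.
It fails at once if a bystander is moved by more than 30 mm or tipped (distance of any of jam, cup, caddy from where it was at the start of the episode above 0.03 m or angle between any of jam, cup, caddy's own z axis and vertical above 0.5 rad).
It fails at once if the toast rack is tipped over (angle between rack_center's own z axis and vertical above 0.7 rad).
It also fails if it takes over 72 s, if anything falls off the work surface, if the arm or the gripper's body presses on something with over 40 N, if the wrist force passes 120 N, or if a joint passes its speed limit or range.

## Robot

A 6-joint arm with a two-finger parallel gripper is mounted at the origin on the work surface. World frame = base frame: x ahead of the robot, y to its left, z up, the work surface at z = 0. Lengths are in m, angles in rad, forces in N, time in s.
With the tool pointing down it reaches from about 0.375 to 0.975 m from the base axis. Payload 3.8 kg.
Tool frame: the origin (TCP) lies on the centre line of the jaws, within the pads' length; the fingertips stand 17 mm ahead of it and the grasp point (between the pads) lies 2 mm behind it; z points along the fingers, y is the line along which they close (so a half turn about z gives the same grasp; the last joint's range is limited). The gripper opens to 85 mm and grips with 20 to 120 N. Pads are 22 mm wide; open, the fingers measure 114 mm over their backs; the gripper's body (76 mm by 85 mm) begins 54 mm behind the grasp point. The pads swing forward as they close: fully open they stand 13 mm farther back than shut.
Start: joints at [1.191, 0.264, 1.604, -0, 1.274, -0.037], TCP at [0.227, 0.636, 0.212] pointing down, gripper open.
Joint ranges: [-2.63, 2.63], [-0.94, 2.18], [0.31, 2.57], [-1.31, 4.45], [0, 2.66], [-2.55, 2.55]. Speed limits (rad/s): [2.57, 2.57, 3.14, 3.14, 3.14, 3.14].

## Interface

Orientations are given as a rotation vector (axis times angle).
In Python, from bench import * gives the robot as it stands. The module is installed in compiled form; this text tells all that it offers.
- The arm moves only by the tool apply_moves, never from a script. Its argument "plan" is a list of rows, each an object with "offset": the shift along the tool's x, y, z in m, a list of three; "dr": the turn, a rotation vector about the tool's x, y, z in units of 8 degrees (1.0 is 8 degrees), a list of three; "hand": the closure, from -1 (fully open) to 1 (shut), so that 0 is half open. In form: [{"offset": [dx, dy, dz], "dr": [ax, ay, az], "hand": hand}, ...]. A call has 1 to 10 rows; each row shifts and turns the commanded pose from where the row before left it, along the tool's axes as they then stand; what a row does not reach is not made up. A row lasts 1/10 s, in which the tool goes at most 50 mm and 8.59 degrees, less where a joint would pass 70% of its speed; a pose out of reach is approached as far as the arm can. A call with a gripper value outside its range is refused whole. The fingers move at their own pace and stop on an object; "grip_force" is the grip in N (left out, the last holds). Time passes only in rows, so rows that do not move let the fingers close. It gives the time, the measured TCP pose, the force, the opening and the grip force at its end, in the units of the state.
- get_state(): the state, without advancing time (a new reading comes with each control period).
- snapshot(name): name is "scene" or "side" or "wrist"; returns a dict with "img" (480x640x3 uint8, red, green, blue), "z_map" (480x640 float32, m along the optical axis (not along the pixel's ray), 0 where there is no reading), "camera_matrix" (3x3 intrinsics, pixels), "R" (3x3) and "t" (3): a world point X has camera coordinates R X + t. Camera axes: x right, y down, z forward; pixel columns grow to the right and rows downward; lengths in m; the calibration is good to about 2 mm. A picture is of the moment at which its call begins.
- finish_job(): hands the job in; it is judged then, once.
The state is a dict: "time_s": time; "joint_positions": joint angles; "qvel": joint speeds; "joint_torque": joint torques, N m; "ee_pos": TCP position; "orientation": TCP orientation; "force": force on the tool from outside, world axes, zero at the start; "moment": the same for the moment, N m; "gripper_width": finger opening in m; "finger_force": force on a finger pad.
Only numpy, scipy, OpenCV 4.12 (cv2) and the standard library are available. Lean on these libraries where they do the work, as an engineer would, in place of code of your own. Each camera call takes 0.05 s, during which the arm holds its last target. There are 200 camera calls.

## Working session

There is one attempt and no reset: what is moved stays moved. The work goes in short steps, Python scripts to look and compute and a tool call to move; the robot and the scene stay as the last step left them, time stands still between calls to the robot, and variables do not carry over. Pictures are saved under pics/ and viewed, at most 10 in all, crops included, and the job is handed in when it is done.

Besides the shell and the picture viewer there is one more tool, called after "Emit:" by a JSON object that holds its "fn" and its "kwargs", one argument or row to a line. apply_moves: Moves the arm, as the interface text tells. Its arguments: {"type":"object","properties":{"plan":{"type":"array","items":{"type":"object","properties":{"offset":{"type":"array","items":{"type":"number"}},"dr":{"type":"array","items":{"type":"number"}},"hand":{"type":"number"}}}},"grip_force":{"type":"number"}},"required":["plan"]}

```bash
mkdir -p pics; cat > h.py <<'E'
from bench import *
import numpy as np, cv2
from scipy.spatial.transform import Rotation as Rn
def take(n,f):
    s=snapshot(n); np.savez('last_%s.npz'%f,**s); cv2.imwrite('pics/%s.png'%f,s['img'][:,:,::-1]); return s
def load(f): return dict(np.load('last_%s.npz'%f))
def cloud(s):
    K=s['camera_matrix'];z=s['z_map'];v,u=np.mgrid[0:480,0:640]
    P=np.stack([(u-K[0,2])/K[0,0]*z,(v-K[1,2])/K[1,1]*z,z],-1)
    W=(P-s['t'])@s['R']; W[z==0]=np.nan; return W
E
python3 - <<'E'
from h import *
for n in('scene','side'):
    s=take(n,n); print(n,-s['R'].T@s['t'])
print(get_state())
E
```

```text
scene [1.33405345 0.01716854 0.93878927]
side [-0.39211433 -0.38650963  0.86947088]
{'time_s': 0.1, 'joint_positions': array([ 1.19109912e+00,  2.64717261e-01,  1.60524592e+00, -1.74658357e-05,
        1.27372821e+00, -3.69217998e-02]), 'qvel': array([-0.0026092 ,  0.00049103, -0.00185719,  0.00049545, -0.00135294,
       -0.00017164]), 'joint_torque': array([ 1.78362247e-04, -5.16703570e+01, -3.68591201e+01, -1.00105872e-04,
        6.19024373e-03,  9.86029562e-06]), 'ee_pos': array([0.22662556, 0.6350608 , 0.21095542]), 'orientation': array([-0.5357188 , -3.09515348,  0.00323042]), 'force': array([-0.41947232,  0.06158022, -0.32818851]), 'moment': array([-0.01483949, -0.03038918, -0.00191542]), 'finger_force': 0.0, 'gripper_width': 0.08532871333353381}
```

View pics/scene.png

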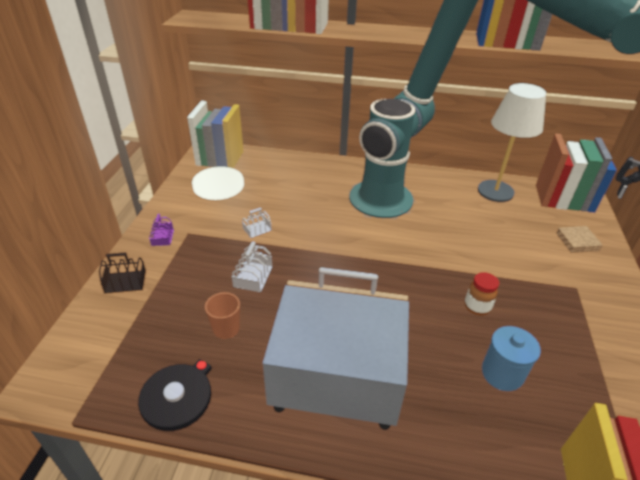

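View pics/side.png

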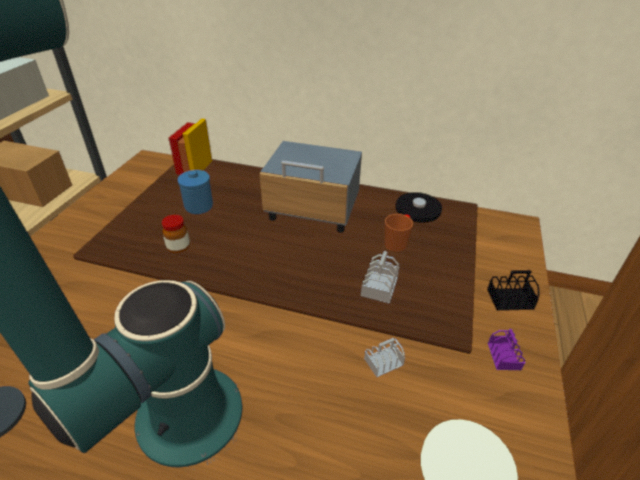

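In the scene picture, the chrome rack on the board is at (252,268). The small chrome one is at (257,222), purple at (162,230) and black at (122,272). The larger chrome one on the board fits the description. The bin roof is around (342,330) and its bar runs from (320,272) to (377,276). The cup is at (224,315), close to the rack. I'll confirm with a crop while measuring.

```bash
python3 - <<'E'
from h import *
a=load('scene');b=load('side')
c1=cv2.resize(a['img'][205:345,190:300],None,fx=3.5,fy=3.5,interpolation=cv2.INTER_CUBIC)
c2=cv2.resize(b['img'][205:345,340:450],None,fx=3.5,fy=3.5,interpolation=cv2.INTER_CUBIC)
cv2.imwrite('pics/crop.png',np.hstack([c1,c2])[:,:,::-1])
W={'scene':cloud(a),'side':cloud(b)}
np.set_printoptions(precision=4,suppress=True)
for n in W:
    w=W[n].reshape(-1,3); 
    print(n,'board z',np.nanmedian(W[n][(450 if n=='scene' else 225)-5:][:10, 250:260],axis=(0,1)))
    # roof: z ~0.198
    from functools import reduce
    m=(abs(w[:,2]-0.198)<.006)&(w[:,0]>.4)&(w[:,0]<1.1)&(abs(w[:,1])<.4)
    p=w[m].astype(np.float32)
    print('roof',len(p),np.median(p,0),cv2.minAreaRect(p[:,:2]))
    m=(w[:,2]>0.225)&(w[:,2]<.26)&(w[:,0]>.45)&(w[:,0]<.9)&(abs(w[:,1])<.3)
    p=w[m]; print('bar',len(p)); 
    if len(p)>5: print(p.min(0),p.max(0),p.mean(0),cv2.minAreaRect(p[:,:2].astype(np.float32)))
def pix(n,u,v): 
    return np.nanmedian(W[n][v-2:v+3,u-2:u+3].reshape(-1,3),0)
for n,u,v in [('scene',482,282),('side',174,222),('scene',224,300),('scene',513,340),('side',196,178),('scene',252,268),('side',383,265)]: print(n,u,v,pix(n,u,v))
# rack clouds
for n,(u0,u1,v0,v1) in {'scene':(225,280,238,298),'side':(355,405,248,308)}.items():
    p=W[n][v0:v1,u0:u1].reshape(-1,3); 
    for lo,hi in((.03,.125),(.028,.06),(.105,.13)):
        q=p[(p[:,2]>lo)&(p[:,2]<hi)&(p[:,0]>0.3)].astype(np.float32)
        if len(q)>3: print(n,lo,len(q),q.mean(0),cv2.minAreaRect(q[:,:2]))
E
```

```text
scene board z [ 0.919  -0.1667  0.0165]Traceback (most recent call last):
  File "<stdin>", line 15, in <module>
cv2.error: OpenCV(4.12.0) /io/opencv/modules/imgproc/src/convhull.cpp:143: error: (-215:Assertion failed) total >= 0 && (depth == CV_32F || depth == CV_32S) in function 'convexHull'
```

View pics/crop.png

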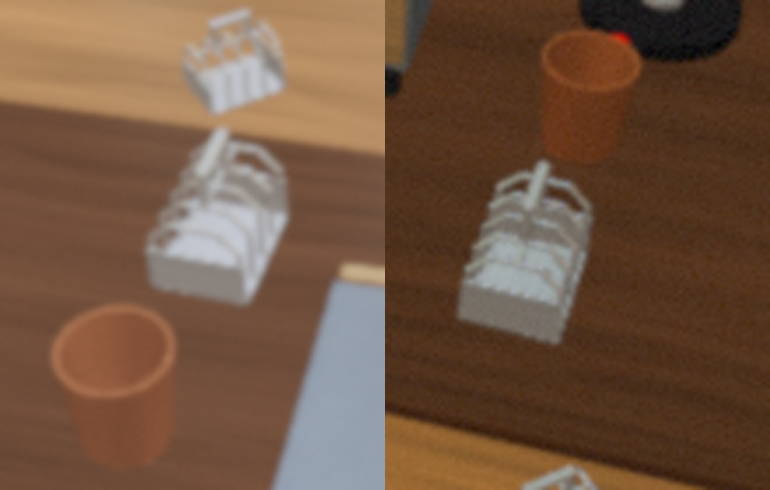

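The crop confirms it: the larger chrome rack stands on the board, next to the smaller chrome one off the board. Its handle runs from crop-left (220,135) to (205,170), so roughly scene (252,245). I'll fix the array contiguity and measure again.

```bash
cat > m.py <<'E'
from h import *
np.set_printoptions(precision=4,suppress=True)
a=load('scene');b=load('side')
W={'scene':cloud(a),'side':cloud(b)}
mar=lambda p: cv2.minAreaRect(np.array(p[:,:2],dtype=np.float32,order='C')) if len(p)>3 else None
for n in W:
    w=W[n].reshape(-1,3)
    for nm,lo,hi in(('roof',.185,.208),('bar',.225,.26)):
        p=w[(w[:,2]>lo)&(w[:,2]<hi)&(w[:,0]>.45)&(w[:,0]<1.05)&(abs(w[:,1])<.25)]
        print(n,nm,len(p),np.median(p,0) if len(p) else '',mar(p))
def pix(n,u,v): 
    return np.nanmedian(W[n][v-2:v+3,u-2:u+3].reshape(-1,3),0)
for n,u,v in [('scene',485,282),('side',174,222),('scene',224,300),('scene',513,340),('side',196,178),('scene',300,410),('side',300,190)]: print(n,u,v,pix(n,u,v))
for n,(u0,u1,v0,v1) in {'scene':(225,280,238,298),'side':(355,405,248,308)}.items():
    p=W[n][v0:v1,u0:u1].reshape(-1,3); 
    for lo,hi in((.026,.13),(.026,.06),(.106,.13)):
        q=p[(p[:,2]>lo)&(p[:,2]<hi)]
        if len(q)>3: print(n,lo,len(q),q.mean(0),mar(q))
E
python3 m.py
```

```text
scene roof 12138 [ 0.7491 -0.032   0.1965] ((0.7315444946289062, -0.03580397367477417), (0.21998141705989838, 0.26025620102882385), 1.6920108795166016)
scene bar 387 [ 0.632  -0.0376  0.2467] ((0.6301719546318054, -0.03893293812870979), (0.012703284621238708, 0.12013522535562515), 1.242050051689148)
side roof 3277 [ 0.7167 -0.0468  0.1969] ((0.7296291589736938, -0.03638647496700287), (0.22693850100040436, 0.2627101242542267), 1.388251543045044)
side bar 215 [ 0.6219 -0.042   0.2458] ((0.6239741444587708, -0.039765287190675735), (0.014875409193336964, 0.12130103260278702), 2.1432666778564453)
scene 485 282 [0.4544 0.2804 0.1115]
side 174 222 [0.4387 0.2713 0.1117]
scene 224 300 [ 0.6109 -0.3276  0.0791]
scene 513 340 [0.6492 0.3134 0.1449]
side 196 178 [0.6301 0.3072 0.1319]
scene 300 410 [ 0.8387 -0.0947  0.0555]
side 300 190 [ 0.6214 -0.0343  0.1628]
scene 0.026 888 [ 0.4768 -0.3037  0.0641] ((0.5115104913711548, -0.30953460931777954), (0.07702022045850754, 0.20686157047748566), 87.61026000976562)
scene 0.026 468 [ 0.473  -0.303   0.0426] ((0.46142786741256714, -0.3074444830417633), (0.07702022045850754, 0.10660906881093979), 87.61026000976562)
scene 0.106 70 [ 0.4647 -0.3053  0.1179] ((0.4633373022079468, -0.3053029179573059), (0.010007578879594803, 0.05226055532693863), 88.69627380371094)
side 0.026 877 [ 0.45   -0.3095  0.0617] ((0.5120196342468262, -0.3104112148284912), (0.07605291903018951, 0.21711966395378113), 87.39918518066406)
side 0.026 500 [ 0.4495 -0.3095  0.0427] ((0.5120196342468262, -0.3104112148284912), (0.07605291903018951, 0.21711966395378113), 87.39918518066406)
side 0.106 68 [ 0.4512 -0.3082  0.1198] ((0.4564606547355652, -0.3078511953353882), (0.010041769593954086, 0.053631071001291275), 87.55715942382812)
```

Estimates:
- **Bin mouth:** (0.634, -0.039, 0.068), yaw about 1.5°.
- **Bar:** (0.627, -0.039, 0.245).
- **Rack:** (0.460, -0.3065), yaw about -2.4°, handle at z 0.118.

I'll go above the bar with the fingers shut, to use them as a hook.

Emit:
{"fn": "apply_moves", "kwargs": {
  "plan": [
    {"offset": [0, 0, -0.04], "dr": [0, 0, -0.883], "hand": 1},
    {"offset": [0, 0, -0.04], "dr": [0, 0, -0.883], "hand": 1},
    {"offset": [0, 0, -0.04], "dr": [0, 0, -0.883], "hand": 1},
    {"offset": [-0.02, -0.034, 0], "dr": [0, 0, 0], "hand": 1},
    {"offset": [-0.02, -0.034, 0], "dr": [0, 0, 0], "hand": 1},
    {"offset": [-0.02, -0.034, 0], "dr": [0, 0, 0], "hand": 1},
    {"offset": [-0.02, -0.034, 0], "dr": [0, 0, 0], "hand": 1},
    {"offset": [-0.02, -0.034, 0], "dr": [0, 0, 0], "hand": 1},
    {"offset": [-0.02, -0.034, 0], "dr": [0, 0, 0], "hand": 1},
    {"offset": [-0.02, -0.034, 0], "dr": [0, 0, 0], "hand": 1}
  ]
}}

```text
time_s: 1.1
ee_pos: [0.3736, 0.4, 0.3316]
orientation: [0.043, -3.141, 0.001]
force: [0.2, -0.3, -0.4]
gripper_width: -0.0002
finger_force: 0.0
```

Emit:
{"fn": "apply_moves", "kwargs": {
  "plan": [
    {"offset": [-0.02, -0.034, 0], "dr": [0, 0, 0], "hand": 1},
    {"offset": [-0.02, -0.034, 0], "dr": [0, 0, 0], "hand": 1},
    {"offset": [-0.02, -0.034, 0], "dr": [0, 0, 0], "hand": 1},
    {"offset": [-0.02, -0.034, 0], "dr": [0, 0, 0], "hand": 1},
    {"offset": [-0.02, -0.034, 0], "dr": [0, 0, 0], "hand": 1},
    {"offset": [-0.02, -0.034, 0], "dr": [0, 0, 0], "hand": 1},
    {"offset": [-0.02, -0.034, 0], "dr": [0, 0, 0], "hand": 1},
    {"offset": [-0.02, -0.034, 0], "dr": [0, 0, 0], "hand": 1},
    {"offset": [-0.02, -0.034, 0], "dr": [0, 0, 0], "hand": 1},
    {"offset": [-0.02, -0.034, 0], "dr": [0, 0, 0], "hand": 1}
  ]
}}

```text
time_s: 2.1
ee_pos: [0.5827, 0.0656, 0.3316]
orientation: [0.042, -3.14, -0.0]
force: [-0.3, 0.7, 0.6]
gripper_width: 0.0004
finger_force: 0.0
```

Emit:
{"fn": "apply_moves", "kwargs": {
  "plan": [
    {"offset": [-0.02, -0.034, 0], "dr": [0, 0, 0], "hand": 1},
    {"offset": [-0.02, -0.034, 0], "dr": [0, 0, 0], "hand": 1},
    {"offset": [-0.02, -0.034, 0], "dr": [0, 0, 0], "hand": 1},
    {"offset": [0, 0, 0], "dr": [0, 0, 0], "hand": 1},
    {"offset": [0, 0, 0], "dr": [0, 0, 0], "hand": 1}
  ]
}}

```text
time_s: 2.6
ee_pos: [0.6449, -0.034, 0.3309]
orientation: [0.039, -3.139, -0.001]
force: [-1.0, 0.2, -0.3]
gripper_width: 0.0002
finger_force: 0.0
```

```bash
cat >> h.py <<'E'
np.set_printoptions(precision=4,suppress=True)
def st():
    s=get_state(); R=Rn.from_rotvec(s['orientation']).as_matrix()
    print('t',s['time_s'],'tcp',s['ee_pos'],'F',s['force'],'w',s['gripper_width'],'ff',s['finger_force']); print('R cols x,y,z',R.T.round(3).tolist(), 'q',s['joint_positions']); return s,R
E
python3 -c "
from h import *
st()
s=take('wrist','w1');W=cloud(s);w=W.reshape(-1,3)
p=w[(w[:,2]>.235)&(w[:,2]<.258)&(w[:,0]>.55)&(w[:,0]<.7)]
print(len(p), cv2.minAreaRect(np.array(p[:,:2],dtype=np.float32)) if len(p)>3 else '')"
```

```text
t 2.6 tcp [ 0.6449 -0.034   0.3309] F [-0.9789  0.2082 -0.3281] w 0.0002387654990601273 ff 0.0
R cols x,y,z [[-1.0, -0.025, 0.002], [-0.025, 1.0, 0.001], [-0.002, 0.001, -1.0]] q [-0.0915  0.163   1.5102  0.0004  1.4707 -1.6874]
3691 ((0.6268913745880127, -0.039352480322122574), (0.012397317215800285, 0.12099568545818329), 1.7451468706130981)
```

View pics/w1.png

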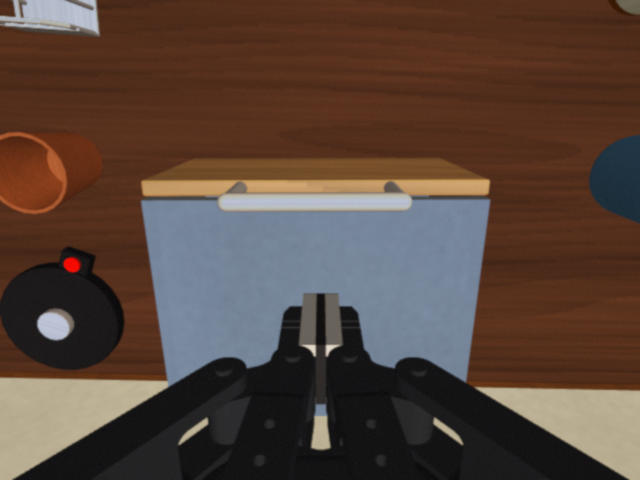

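The wrist view shows the bar from (220,202) to (410,202), clear behind. Measured there it is x 0.627, y -0.039. I'll lower the shut fingers behind it and pull along the arc.

Emit:
{"fn": "apply_moves", "kwargs": {
  "plan": [
    {"offset": [-0.008, 0, 0], "dr": [0, 0, 0], "hand": 1},
    {"offset": [0, 0, 0.027], "dr": [0, 0, 0], "hand": 1},
    {"offset": [0, 0, 0.027], "dr": [0, 0, 0], "hand": 1},
    {"offset": [0, 0, 0.027], "dr": [0, 0, 0], "hand": 1},
    {"offset": [0.018, 0, 0.002], "dr": [0, 0, 0], "hand": 1},
    {"offset": [0.018, 0, 0.003], "dr": [0, 0, 0], "hand": 1},
    {"offset": [0.019, 0, 0.003], "dr": [0, 0, 0], "hand": 1},
    {"offset": [0.014, 0, 0.006], "dr": [0, 0, 0], "hand": 1},
    {"offset": [0.014, 0, 0.006], "dr": [0, 0, 0], "hand": 1},
    {"offset": [0.014, 0, 0.007], "dr": [0, 0, 0], "hand": 1}
  ]
}}

```text
time_s: 3.65
ee_pos: [0.5558, -0.0343, 0.2246]
orientation: [-0.046, 3.14, 0.0]
force: [-0.5, 0.2, -0.1]
gripper_width: -0.0002
finger_force: 0.0
```

Emit:
{"fn": "apply_moves", "kwargs": {
  "plan": [
    {"offset": [0.012, 0, 0.009], "dr": [0, 0, 0], "hand": 1},
    {"offset": [0.012, 0, 0.01], "dr": [0, 0, 0], "hand": 1},
    {"offset": [0.012, 0, 0.01], "dr": [0, 0, 0], "hand": 1},
    {"offset": [0.009, 0, 0.012], "dr": [0, 0, 0], "hand": 1},
    {"offset": [0.009, 0, 0.013], "dr": [0, 0, 0], "hand": 1},
    {"offset": [0.009, 0, 0.013], "dr": [0, 0, 0], "hand": 1},
    {"offset": [0, 0, 0], "dr": [0, 0, 0], "hand": 1}
  ]
}}

```text
time_s: 4.35
ee_pos: [0.4908, -0.036, 0.1554]
orientation: [0.045, -3.137, -0.001]
force: [-0.7, -0.0, -0.7]
gripper_width: 0.0003
finger_force: 0.0
```

```bash
python3 -c "
from h import *
s,R=st()
c=take('wrist','w2');cp=-c['R'].T@c['t'];print('cam in tool',R.T@(cp-s['ee_pos']))
W=cloud(take('side','s2'))
w=W.reshape(-1,3)
p=w[(w[:,2]>.03)&(w[:,0]>.44)&(w[:,0]<.53)&(abs(w[:,1]+.04)<.09)&(w[:,2]<.22)];print(np.median(p,0),len(p))"
```

```text
t 4.35 tcp [ 0.4908 -0.036   0.1554] F [-0.7382 -0.0213 -0.7408] w 0.0002942730397314185 ff 0.0
R cols x,y,z [[-1.0, -0.029, 0.004], [-0.029, 1.0, 0.001], [-0.004, 0.001, -1.0]] q [-0.124  -0.0379  2.0463  0.0002  1.137  -1.7235]
cam in tool [ 0.0816 -0.0012 -0.1608]
[ 0.4827 -0.0397  0.2004] 142
```

View pics/s2.png

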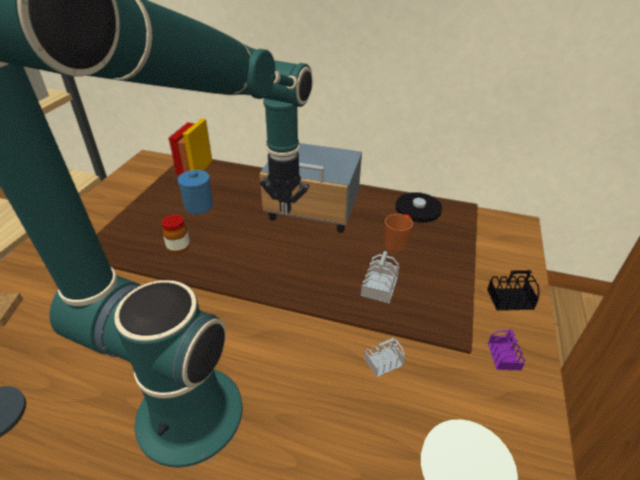

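The side view shows the front still upright at about (310,195), with the bar at (300,165). The fingers must have passed over the bar while the lowering lagged behind. I'll retry and let the arm settle before pulling.

Emit:
{"fn": "apply_moves", "kwargs": {
  "plan": [
    {"offset": [0, 0, -0.048], "dr": [0, 0, 0], "hand": 1},
    {"offset": [0, 0, -0.048], "dr": [0, 0, 0], "hand": 1},
    {"offset": [0, 0, -0.048], "dr": [0, 0, 0], "hand": 1},
    {"offset": [-0.041, 0, 0], "dr": [0, 0, 0], "hand": 1},
    {"offset": [-0.041, 0, 0], "dr": [0, 0, 0], "hand": 1},
    {"offset": [-0.041, 0, 0], "dr": [0, 0, 0], "hand": 1},
    {"offset": [-0.041, 0, 0], "dr": [0, 0, 0], "hand": 1},
    {"offset": [0, 0, 0.03], "dr": [0, 0, 0], "hand": 1},
    {"offset": [0, 0, 0.03], "dr": [0, 0, 0], "hand": 1},
    {"offset": [0, 0, 0], "dr": [0, 0, 0], "hand": 1}
  ]
}}

```text
time_s: 5.45
ee_pos: [0.6553, -0.0321, 0.2364]
orientation: [0.044, -3.133, -0.001]
force: [-0.9, 0.1, -1.1]
gripper_width: -0.0
finger_force: 0.0
```

```bash
python3 -c "
from h import *
s,R=st()
take('wrist','w3')"
```

```text
t 5.45 tcp [ 0.6553 -0.0321  0.2364] F [-0.8549  0.1201 -1.1408] w -3.2464591722912335e-06 ff 0.0
R cols x,y,z [[-1.0, -0.028, 0.008], [-0.028, 1.0, 0.001], [-0.008, 0.001, -1.0]] q [-0.087   0.2208  1.6124  0.0001  1.3165 -1.6856]
```

View pics/w3.png

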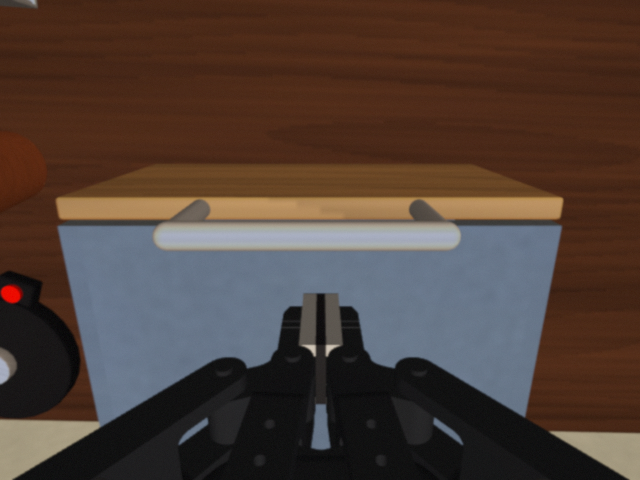

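Now the fingers are behind the bar (bar at row 236, fingertips at row 295, tips below bar level). Pulling slowly.

Emit:
{"fn": "apply_moves", "kwargs": {
  "plan": [
    {"offset": [0.01, 0, 0], "dr": [0, 0, 0], "hand": 1},
    {"offset": [0.012, 0, 0], "dr": [0, 0, 0], "hand": 1},
    {"offset": [0.012, 0, 0.001], "dr": [0, 0, 0], "hand": 1},
    {"offset": [0.012, 0, 0.002], "dr": [0, 0, 0], "hand": 1},
    {"offset": [0.012, 0, 0.003], "dr": [0, 0, 0], "hand": 1},
    {"offset": [0.014, 0, 0.005], "dr": [0, 0, 0], "hand": 1},
    {"offset": [0.014, 0, 0.006], "dr": [0, 0, 0], "hand": 1},
    {"offset": [0.014, 0, 0.007], "dr": [0, 0, 0], "hand": 1}
  ]
}}

```text
time_s: 6.3
ee_pos: [0.5558, -0.0356, 0.2171]
orientation: [-0.042, 3.141, -0.0]
force: [-0.1, 0.2, 0.1]
gripper_width: -0.0
finger_force: 0.0
```

```bash
cat > door.py <<'E'
from h import *
st()
W=cloud(take('wrist','wd')); w=W[:300].reshape(-1,3)
# door inner face / bar: points in front of mouth
p=w[(w[:,0]<.628)&(w[:,0]>.44)&(w[:,2]>.09)&(abs(w[:,1]+.039)<.05)]
if len(p):
    q=p[np.argmax(np.hypot(p[:,0]-.6335,p[:,2]-.068))]
    a=np.degrees(np.arctan2(.6335-p[:,0],p[:,2]-.068)); r=np.hypot(p[:,0]-.6335,p[:,2]-.068)
    m=(r>.165)&(r<.195); print('bar',p[m].mean(0) if m.any() else '', 'ang',np.median(a[m]), m.sum())
E
python3 door.py
```

```text
t 6.3 tcp [ 0.5558 -0.0356  0.2171] F [-0.1289  0.2046  0.0691] w -3.912383114576953e-05 ff 0.0
R cols x,y,z [[-1.0, -0.027, -0.001], [-0.027, 1.0, -0.0], [0.001, -0.0, -1.0]] q [-0.1087  0.0375  1.8534 -0.      1.2501 -1.7065]
bar [ 0.5457 -0.0371  0.2403] ang 27.00940114487077 135
```

```bash
python3 - <<'E'
from h import *
s=load('wd');W=cloud(s)
for u in (240,280,320,360):
  print(u,[(v,)+tuple(W[v,u,[0,2]].round(3)) for v in range(60,300,12)])
E
```

```text
240 [(60, np.float64(0.45), np.float64(0.017)), (72, np.float64(0.459), np.float64(0.017)), (84, np.float64(0.468), np.float64(0.017)), (96, np.float64(0.478), np.float64(0.017)), (108, np.float64(0.487), np.float64(0.017)), (120, np.float64(0.497), np.float64(0.018)), (132, np.float64(0.507), np.float64(0.017)), (144, np.float64(0.518), np.float64(0.016)), (156, np.float64(0.528), np.float64(0.017)), (168, np.float64(0.539), np.float64(0.017)), (180, np.float64(0.549), np.float64(0.018)), (192, np.float64(0.56), np.float64(0.018)), (204, np.float64(0.571), np.float64(0.018)), (216, np.float64(0.583), np.float64(0.018)), (228, np.float64(0.595), np.float64(0.017)), (240, np.float64(0.607), np.float64(0.017)), (252, np.float64(0.618), np.float64(0.018)), (264, np.float64(0.631), np.float64(0.017)), (276, np.float64(0.644), np.float64(0.017)), (288, np.float64(0.626), np.float64(0.078))]
280 [(60, np.float64(0.449), np.float64(0.016)), (72, np.float64(0.458), np.float64(0.016)), (84, np.float64(0.467), np.float64(0.017)), (96, np.float64(0.477), np.float64(0.018)), (108, np.float64(0.4
[... 1799 characters left out ...]
.485), np.float64(0.018)), (120, np.float64(0.494), np.float64(0.017)), (132, np.float64(0.504), np.float64(0.019)), (144, np.float64(0.515), np.float64(0.016)), (156, np.float64(0.525), np.float64(0.017)), (168, np.float64(0.535), np.float64(0.018)), (180, np.float64(0.547), np.float64(0.016)), (192, np.float64(0.558), np.float64(0.016)), (204, np.float64(0.569), np.float64(0.017)), (216, np.float64(0.58), np.float64(0.019)), (228, np.float64(0.592), np.float64(0.017)), (240, np.float64(0.604), np.float64(0.017)), (252, np.float64(0.616), np.float64(0.016)), (264, np.float64(0.628), np.float64(0.017)), (276, np.float64(0.641), np.float64(0.017)), (288, np.float64(0.624), np.float64(0.077))]
```

```bash
python3 - <<'E'
from h import *
s=load('wd');W=cloud(s);t,R=st()
for u in (312,330):
  for v in range(288,400,8): print(u,v,((W[v,u]-t['ee_pos'])@R).round(4))
E
```

```text
t 6.35 tcp [ 0.5529 -0.0355  0.2155] F [-2.5255 -0.6955 -1.6798] w -0.00011087135711245449 ff 0.0
R cols x,y,z [[-1.0, -0.027, 0.004], [-0.027, 1.0, 0.0], [-0.004, 0.0, -1.0]] q [-0.109   0.0363  1.8578 -0.0003  1.2516 -1.7066]
312 288 [-0.0724 -0.0081  0.1383]
312 296 [ 0.0072 -0.0045 -0.0257]
312 304 [ 0.008  -0.0043 -0.0332]
312 312 [ 0.007  -0.0042 -0.0371]
312 320 [ 0.0079 -0.0041 -0.044 ]
312 328 [ 0.0077 -0.004  -0.0484]
312 336 [ 0.008  -0.0039 -0.0534]
312 344 [ 0.0075 -0.0038 -0.057 ]
312 352 [ 0.0083 -0.0037 -0.062 ]
312 360 [ 0.0082 -0.0037 -0.0656]
312 368 [ 0.0075 -0.0036 -0.0682]
312 376 [ 0.0052 -0.0036 -0.0687]
312 384 [ 0.0016 -0.0037 -0.0675]
312 392 [-0.0018 -0.0037 -0.0668]
330 288 [-0.0719  0.0066  0.1373]
330 296 [ 0.0071  0.0023 -0.0256]
330 304 [ 0.0078  0.0021 -0.033 ]
330 312 [ 0.0076  0.002  -0.0382]
330 320 [ 0.0068  0.0019 -0.0421]
330 328 [ 0.0073  0.0018 -0.0478]
330 336 [ 0.008   0.0017 -0.0534]
330 344 [ 0.0078  0.0016 -0.0573]
330 352 [ 0.0084  0.0015 -0.0622]
330 360 [ 0.0089  0.0014 -0.0665]
330 368 [ 0.0083  0.0013 -0.0692]
330 376 [ 0.0076  0.0013 -0.0717]
330 384 [ 0.0049  0.0013 -0.0716]
330 392 [-0.0011  0.0014 -0.0676]
```

```bash
python3 - <<'E'
from h import *
t,R=st()
for n in('side','scene'):
    W=cloud(take(n,n+'3')); w=W.reshape(-1,3)
    d=w-t['ee_pos']; m=(np.hypot(d[:,0],d[:,1])<.035)&(d[:,2]>-.09)&(d[:,2]<.12)
    L=(d[m])@R; print(n,m.sum())
    for lo in np.arange(-.1,.06,.01):
        k=(L[:,2]>lo)&(L[:,2]<=lo+.01)
        if k.any(): print(round(lo,3),k.sum(),L[k].min(0),L[k].max(0))
E
```

```text
t 6.35 tcp [ 0.5529 -0.0355  0.2155] F [-2.5255 -0.6955 -1.6798] w -0.00011087135711245449 ff 0.0
R cols x,y,z [[-1.0, -0.027, 0.004], [-0.027, 1.0, 0.0], [-0.004, 0.0, -1.0]] q [-0.109   0.0363  1.8578 -0.0003  1.2516 -1.7066]
side 587
-0.1 56 [ 0.0002 -0.0241 -0.1   ] [ 0.0199  0.0348 -0.0902]
-0.09 66 [-0.0112 -0.0329 -0.0898] [ 0.0198  0.0349 -0.0801]
-0.08 96 [-0.0108 -0.0321 -0.0797] [ 0.0163  0.0331 -0.07  ]
-0.07 76 [-0.007  -0.0326 -0.0699] [ 0.0169  0.0315 -0.06  ]
-0.06 34 [-0.0012 -0.02   -0.0597] [ 0.0155  0.0113 -0.051 ]
-0.05 38 [-0.0029 -0.0157 -0.0498] [ 0.0135  0.0121 -0.04  ]
-0.04 33 [-0.0015 -0.0155 -0.0399] [ 0.014   0.0102 -0.0305]
-0.03 25 [-0.002  -0.0142 -0.03  ] [ 0.014   0.0107 -0.021 ]
-0.02 3 [ 0.0043 -0.0049 -0.0198] [ 0.0097 -0.0011 -0.0167]
scene 766
-0.1 66 [-0.023  -0.0255 -0.0997] [-0.0039  0.0344 -0.0901]
-0.09 72 [-0.0215 -0.0347 -0.09  ] [ 0.0103  0.0347 -0.08  ]
-0.08 162 [-0.0183 -0.0325 -0.0797] [ 0.0098  0.0323 -0.0701]
-0.07 87 [-0.0183 -0.0294 -0.07  ] [ 0.0041  0.0312 -0.06  ]
-0.06 43 [-0.0169 -0.017  -0.0598] [ 0.0099  0.0149 -0.05  ]
-0.05 44 [-0.017  -0.0135 -0.0497] [-0.0067  0.0134 -0.0407]
-0.04 47 [-0.0168 -0.0134 -0.0398] [ 0.0006  0.0134 -0.0301]
-0.03 29 [-0.0175 -0.013  -0.03  ] [-0.0058  0.0128 -0.0211]
-0.02 1 [-0.0115  0.0052 -0.0185] [-0.0115  0.0052 -0.0185]
```

All three cameras agree that the real fingertips are about 39 mm further back along tool z than stated, with the tip at reported tool z of about -0.022. I'll correct for that: the hook needs a reported TCP z of about 0.205.

Emit:
{"fn": "apply_moves", "kwargs": {
  "plan": [
    {"offset": [0, 0, -0.045], "dr": [0, 0, 0], "hand": 1},
    {"offset": [0, 0, 0], "dr": [0, 0, 0], "hand": 1},
    {"offset": [-0.034, 0, 0], "dr": [0, 0, 0], "hand": 1},
    {"offset": [-0.034, 0, 0], "dr": [0, 0, 0], "hand": 1},
    {"offset": [-0.034, 0, 0], "dr": [0, 0, 0], "hand": 1},
    {"offset": [0, 0, 0.0], "dr": [0, 0, 0], "hand": 1},
    {"offset": [0, 0, 0.027], "dr": [0, 0, 0], "hand": 1},
    {"offset": [0, 0, 0.028], "dr": [0, 0, 0], "hand": 1},
    {"offset": [0, 0, 0], "dr": [0, 0, 0], "hand": 1},
    {"offset": [0, 0, 0], "dr": [0, 0, 0], "hand": 1}
  ]
}}

```text
time_s: 7.45
ee_pos: [0.6587, -0.0328, 0.2071]
orientation: [0.043, -3.14, -0.0]
force: [0.5, 0.4, 1.3]
gripper_width: -0.0
finger_force: 0.0
```

Emit:
{"fn": "apply_moves", "kwargs": {
  "plan": [
    {"offset": [0.01, 0, 0], "dr": [0, 0, 0], "hand": 1},
    {"offset": [0.012, 0, 0], "dr": [0, 0, 0], "hand": 1},
    {"offset": [0.012, 0, 0.001], "dr": [0, 0, 0], "hand": 1},
    {"offset": [0.012, 0, 0.002], "dr": [0, 0, 0], "hand": 1},
    {"offset": [0.012, 0, 0.003], "dr": [0, 0, 0], "hand": 1}
  ]
}}

```text
time_s: 7.95
ee_pos: [0.6008, -0.0345, 0.2026]
orientation: [-0.042, 3.138, -0.001]
force: [2.9, 0.3, 1.4]
gripper_width: 0.0
finger_force: 1.1
```

Contact this time, about 3 N. Continuing the arc.

Emit:
{"fn": "apply_moves", "kwargs": {
  "plan": [
    {"offset": [0.014, 0, 0.005], "dr": [0, 0, 0], "hand": 1},
    {"offset": [0.014, 0, 0.006], "dr": [0, 0, 0], "hand": 1},
    {"offset": [0.014, 0, 0.007], "dr": [0, 0, 0], "hand": 1},
    {"offset": [0.012, 0, 0.009], "dr": [0, 0, 0], "hand": 1},
    {"offset": [0.012, 0, 0.01], "dr": [0, 0, 0], "hand": 1},
    {"offset": [0.012, 0, 0.01], "dr": [0, 0, 0], "hand": 1},
    {"offset": [0.01, 0, 0.011], "dr": [0, 0, 0], "hand": 1},
    {"offset": [0.009, 0, 0.012], "dr": [0, 0, 0], "hand": 1},
    {"offset": [0.008, 0, 0.013], "dr": [0, 0, 0], "hand": 1},
    {"offset": [0, 0, 0], "dr": [0, 0, 0], "hand": 1}
  ]
}}

```text
time_s: 8.95
ee_pos: [0.4955, -0.0372, 0.1164]
orientation: [-0.042, 3.14, 0.0]
force: [5.5, 0.2, -3.8]
gripper_width: 0.0003
finger_force: 2.8
```

```bash
python3 - <<'E'
from h import *
st()
W=cloud(take('wrist','w4'))
for u in (150,245,270,390): print(u,[(v,)+tuple(float(x) for x in W[v,u,[0,2]].round(3)) for v in range(100,400,15) if W[v,u,2]>.03])
E
```

```text
t 8.95 tcp [ 0.4955 -0.0372  0.1164] F [ 5.4523  0.1815 -3.8041] w 0.00027316067423182856 ff 2.756834328174591
R cols x,y,z [[-1.0, -0.027, -0.002], [-0.027, 1.0, -0.0], [0.002, 0.0, -1.0]] q [-0.1253  0.0074  2.0794  0.0003  1.0531 -1.723 ]
150 [(280, 0.476, 0.15), (295, 0.48, 0.153), (310, 0.489, 0.148), (340, 0.519, 0.122), (355, 0.522, 0.128), (370, 0.531, 0.127), (385, 0.546, 0.119)]
245 [(280, 0.475, 0.149), (295, 0.479, 0.152), (340, 0.519, 0.121), (355, 0.521, 0.128), (370, 0.484, 0.186), (385, 0.489, 0.186)]
270 [(280, 0.474, 0.151), (295, 0.479, 0.153), (340, 0.518, 0.122), (355, 0.521, 0.129), (370, 0.483, 0.187), (385, 0.485, 0.191)]
390 [(280, 0.474, 0.15), (295, 0.478, 0.153), (340, 0.516, 0.123), (355, 0.519, 0.129), (370, 0.489, 0.178), (385, 0.488, 0.185)]
```

The front is at about 60° now, with the bar at (0.479, z 0.15). I'll lift, go above the bar and push it down.

Emit:
{"fn": "apply_moves", "kwargs": {
  "plan": [
    {"offset": [-0.008, 0, -0.02], "dr": [0, 0, 0], "hand": 1},
    {"offset": [0, 0, -0.04], "dr": [0, 0, 0], "hand": 1},
    {"offset": [0, 0, 0], "dr": [0, 0, 0], "hand": 1},
    {"offset": [0.019, 0, 0], "dr": [0, 0, 0], "hand": 1},
    {"offset": [0.019, 0, 0], "dr": [0, 0, 0], "hand": 1},
    {"offset": [0, 0, 0.02], "dr": [0, 0, 0], "hand": 1},
    {"offset": [0, 0, 0.015], "dr": [0, 0, 0], "hand": 1},
    {"offset": [0, 0, 0.012], "dr": [0, 0, 0], "hand": 1},
    {"offset": [0, 0, 0.012], "dr": [0, 0, 0], "hand": 1},
    {"offset": [0, 0, 0.012], "dr": [0, 0, 0], "hand": 1}
  ]
}}

```text
time_s: 10.0
ee_pos: [0.4527, -0.038, 0.103]
orientation: [0.044, -3.113, -0.001]
force: [-32.8, -3.2, 11.0]
gripper_width: -0.0002
finger_force: 15.6
```

Emit:
{"fn": "apply_moves", "kwargs": {
  "plan": [
    {"offset": [0, 0, 0.012], "dr": [0, 0, 0], "hand": 1},
    {"offset": [0.002, 0, 0.012], "dr": [0, 0, 0], "hand": 1},
    {"offset": [0, 0, 0.012], "dr": [0, 0, 0], "hand": 1},
    {"offset": [0, 0, 0.01], "dr": [0, 0, 0], "hand": 1},
    {"offset": [0, 0, 0.007], "dr": [0, 0, 0], "hand": 1},
    {"offset": [0, 0, 0], "dr": [0, 0, 0], "hand": 1}
  ]
}}

```text
time_s: 10.6
ee_pos: [0.4436, -0.038, 0.0449]
orientation: [0.045, -3.101, -0.001]
force: [-27.2, -7.1, -3.7]
gripper_width: 0.0
finger_force: 10.7
```

The tip slid off to the robot side of the bar. I'll back off upward and check the angle.

Emit:
{"fn": "apply_moves", "kwargs": {
  "plan": [
    {"offset": [0.02, 0, 0], "dr": [0, 0, 0], "hand": 1},
    {"offset": [0, 0, -0.04], "dr": [0, 0, 0], "hand": 1},
    {"offset": [0, 0, -0.04], "dr": [0, 0, 0], "hand": 1},
    {"offset": [0, 0, -0.03], "dr": [0, 0, 0], "hand": 1},
    {"offset": [0, 0, 0], "dr": [0, 0, 0], "hand": 1},
    {"offset": [0, 0, 0], "dr": [0, 0, 0], "hand": 1}
  ]
}}

```text
time_s: 11.2
ee_pos: [0.4443, -0.0387, 0.1645]
orientation: [-0.043, 3.14, -0.0]
force: [-0.2, -0.1, -1.1]
gripper_width: 0.0002
finger_force: 0.0
```

```bash
python3 - <<'E'
from h import *
st()
W=cloud(take('wrist','w5'))
for u in (245,390): print(u,[(v,)+tuple(float(x) for x in W[v,u,[0,2]].round(3)) for v in range(100,480,12) if W[v,u,2]>.03])
E
```

```text
t 11.2 tcp [ 0.4443 -0.0387  0.1645] F [-0.1572 -0.1055 -1.0753] w 0.0001805093892539156 ff 0.0
R cols x,y,z [[-1.0, -0.027, -0.001], [-0.027, 1.0, -0.0], [0.001, -0.0, -1.0]] q [-0.1427 -0.1448  2.1258 -0.      1.1593 -1.7405]
245 [(244, 0.46, 0.068), (304, 0.507, 0.066), (316, 0.515, 0.068), (328, 0.525, 0.069), (340, 0.535, 0.068), (352, 0.545, 0.068), (364, 0.434, 0.23), (376, 0.434, 0.236), (388, 0.439, 0.234), (400, 0.439, 0.238), (412, 0.429, 0.254), (424, 0.428, 0.258), (436, 0.428, 0.261), (448, 0.429, 0.263), (460, 0.429, 0.266), (472, 0.428, 0.269)]
390 [(244, 0.457, 0.068), (256, 0.466, 0.068), (268, 0.475, 0.067), (280, 0.484, 0.067), (292, 0.493, 0.068), (304, 0.503, 0.068), (316, 0.512, 0.068), (328, 0.522, 0.068), (340, 0.532, 0.068), (352, 0.543, 0.068), (364, 0.553, 0.069), (376, 0.438, 0.229), (388, 0.438, 0.234), (400, 0.428, 0.25), (412, 0.427, 0.254), (424, 0.428, 0.257), (436, 0.428, 0.261), (448, 0.428, 0.263), (460, 0.428, 0.266), (472, 0.426, 0.27)]
```

The front is fully down and level at z 0.068. Going to the rack.

Emit:
{"fn": "apply_moves", "kwargs": {
  "plan": [
    {"offset": [0, 0, -0.035], "dr": [0, 0, 0], "hand": 0},
    {"offset": [0, -0.0445, 0], "dr": [0, 0, 0], "hand": 0},
    {"offset": [0, -0.0445, 0], "dr": [0, 0, 0], "hand": 0},
    {"offset": [0, -0.0445, 0], "dr": [0, 0, 0], "hand": 0},
    {"offset": [-0.003, -0.0445, 0], "dr": [0, 0, 0], "hand": 0},
    {"offset": [-0.003, -0.0445, 0], "dr": [0, 0, 0], "hand": 0},
    {"offset": [-0.003, -0.0445, 0], "dr": [0, 0, 0], "hand": 0},
    {"offset": [0, 0, 0], "dr": [0, 0, 0.5], "hand": 0},
    {"offset": [0, 0, 0], "dr": [0, 0, 0], "hand": 0},
    {"offset": [0, 0, 0], "dr": [0, 0, 0], "hand": 0}
  ]
}}

```text
time_s: 12.25
ee_pos: [0.4593, -0.3043, 0.197]
orientation: [-0.065, -3.138, -0.004]
force: [-0.2, 0.4, 0.3]
gripper_width: 0.0425
finger_force: 0.0
```

```bash
python3 - <<'E'
from h import *
t,R=st()
W=cloud(take('wrist','w6')); w=W.reshape(-1,3)
p=w[(w[:,2]>.112)&(w[:,2]<.13)&(w[:,0]>.4)&(w[:,0]<.52)&(w[:,1]<-.25)&(w[:,1]>-.36)]
print(len(p),cv2.minAreaRect(np.array(p[:,:2],dtype=np.float32)))
L=(p-t['ee_pos'])@R;print(cv2.minAreaRect(np.array(L[:,:2],dtype=np.float32)),L.mean(0),L.min(0),L.max(0))
E
```

```text
t 12.25 tcp [ 0.4593 -0.3043  0.197 ] F [-0.2482  0.4075  0.2719] w 0.04251798721543569 ff 0.0
R cols x,y,z [[-0.999, 0.041, 0.003], [0.041, 0.999, 0.002], [-0.003, 0.003, -1.0]] q [-0.6305  0.0429  1.8855  0.0002  1.2172 -2.16  ]
1263 ((0.45864400267601013, -0.30737555027008057), (0.0096086161211133, 0.053066935390233994), 87.171142578125)
((0.0002377144992351532, -0.0033023087307810783), (0.05306911841034889, 0.009605584666132927), 0.4541400671005249) [ 0.0017 -0.0034  0.0761] [-0.0263 -0.0083  0.0736] [0.0268 0.0013 0.0845]
```

View pics/w6.png

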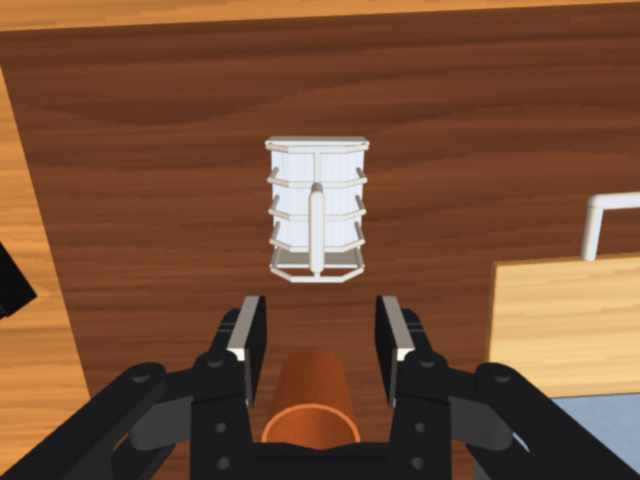

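The handle runs from (317,185) to (317,272), parallel to the jaws' x axis and centred to within 3 mm. Lowering and gripping.

Emit:
{"fn": "apply_moves", "kwargs": {
  "plan": [
    {"offset": [0, -0.003, 0.03], "dr": [0, 0, 0], "hand": 0},
    {"offset": [0, 0, 0.03], "dr": [0, 0, 0], "hand": 0},
    {"offset": [0, 0, 0.03], "dr": [0, 0, 0], "hand": 0},
    {"offset": [0, 0, 0.028], "dr": [0, 0, 0], "hand": 0},
    {"offset": [0, 0, 0], "dr": [0, 0, 0], "hand": 0},
    {"offset": [0, 0, 0], "dr": [0, 0, 0], "hand": 1},
    {"offset": [0, 0, 0], "dr": [0, 0, 0], "hand": 1},
    {"offset": [0, 0, 0], "dr": [0, 0, 0], "hand": 1},
    {"offset": [0, 0, 0], "dr": [0, 0, 0], "hand": 1}
  ],
  "grip_force": 50
}}

```text
time_s: 13.2
ee_pos: [0.4618, -0.3088, 0.0835]
orientation: [0.067, 3.138, -0.002]
force: [0.2, 3.9, 5.4]
gripper_width: 0.008
finger_force: 49.1
```

Emit:
{"fn": "apply_moves", "kwargs": {
  "plan": [
    {"offset": [0, 0, -0.01], "dr": [0, 0, 0], "hand": 1},
    {"offset": [0, 0, -0.02], "dr": [0, 0, 0], "hand": 1},
    {"offset": [0, 0, -0.03], "dr": [0, 0, 0], "hand": 1},
    {"offset": [0, 0, -0.03], "dr": [0, 0, 0], "hand": 1},
    {"offset": [0, 0, -0.03], "dr": [0, 0, 0], "hand": 1},
    {"offset": [0, 0, 0], "dr": [0, 0, -0.5], "hand": 1},
    {"offset": [0, 0, 0], "dr": [0, 0, 0], "hand": 1}
  ]
}}

```text
time_s: 13.9
ee_pos: [0.4606, -0.3089, 0.2029]
orientation: [-0.043, 3.14, -0.003]
force: [-1.1, 0.7, -3.6]
gripper_width: 0.0079
finger_force: 48.9
```

Rack is held (3.5 N). Carry it over the lowered front and lower it.

Emit:
{"fn": "apply_moves", "kwargs": {
  "plan": [
    {"offset": [-0.007, 0.017, 0], "dr": [0, 0, 0], "hand": 1},
    {"offset": [-0.0145, 0.035, 0], "dr": [0, 0, 0], "hand": 1},
    {"offset": [-0.0145, 0.035, 0], "dr": [0, 0, 0], "hand": 1},
    {"offset": [-0.0145, 0.035, 0], "dr": [0, 0, 0], "hand": 1},
    {"offset": [-0.0145, 0.035, 0], "dr": [0, 0, 0], "hand": 1},
    {"offset": [-0.0145, 0.035, 0], "dr": [0, 0, 0], "hand": 1},
    {"offset": [-0.0145, 0.035, 0], "dr": [0, 0, 0], "hand": 1},
    {"offset": [-0.014, 0.035, 0], "dr": [0, 0, 0], "hand": 1},
    {"offset": [0, 0, 0], "dr": [0, 0, 0], "hand": 1},
    {"offset": [0, 0, 0], "dr": [0, 0, 0], "hand": 1}
  ]
}}

```text
time_s: 14.9
ee_pos: [0.5602, -0.0427, 0.1998]
orientation: [0.044, -3.138, 0.001]
force: [1.2, -0.0, -2.8]
gripper_width: 0.0083
finger_force: 49.0
```

Emit:
{"fn": "apply_moves", "kwargs": {
  "plan": [
    {"offset": [0, 0, 0.02], "dr": [0, 0, 0], "hand": 1},
    {"offset": [0, 0, 0.02], "dr": [0, 0, 0], "hand": 1},
    {"offset": [0, 0, 0.015], "dr": [0, 0, 0], "hand": 1},
    {"offset": [0, 0, 0.007], "dr": [0, 0, 0], "hand": 1},
    {"offset": [0, 0, 0], "dr": [0, 0, 0], "hand": 1},
    {"offset": [0, 0, 0], "dr": [0, 0, 0], "hand": 1}
  ]
}}

```text
time_s: 15.5
ee_pos: [0.5615, -0.0439, 0.1396]
orientation: [-0.041, 3.141, -0.0]
force: [0.5, -0.4, -2.5]
gripper_width: 0.008
finger_force: 49.0
```

```bash
python3 - <<'E'
from h import *
t,R=st()
W=cloud(take('side','s7'));w=W.reshape(-1,3)
p=w[(abs(w[:,0]-.512)<.02)&(abs(w[:,1]+.04)<.06)&(w[:,2]>.045)&(w[:,2]<.14)]
print('rear plate',len(p),p.min(0),p.max(0),np.median(p,0))
E
```

```text
t 15.5 tcp [ 0.5615 -0.0439  0.1396] F [ 0.4583 -0.427  -2.4578] w 0.007954578554123412 ff 48.95694851875305
R cols x,y,z [[-1.0, -0.026, -0.001], [-0.026, 1.0, -0.0], [0.001, -0.0, -1.0]] q [-0.1222  0.1106  1.9234 -0.0001  1.107  -1.7194]
rear plate 643 [ 0.4927 -0.0991  0.056 ] [0.532  0.0198 0.1399] [ 0.5075 -0.0446  0.0792]
```

View pics/s7.png

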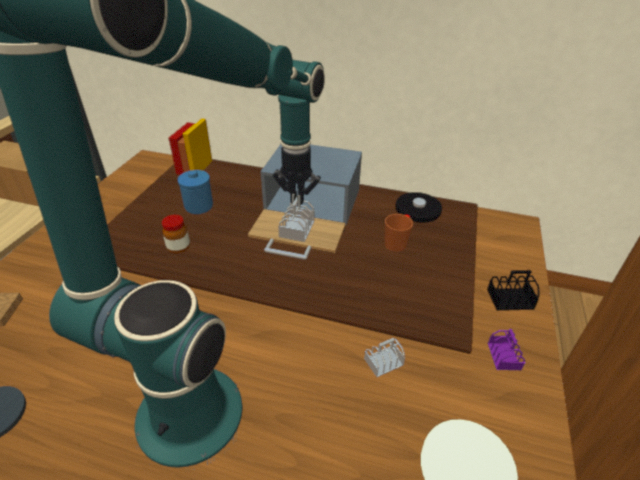

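The side view shows the rack upright over the lowered front at (297,222), about 6 mm above it. Lowering the last bit to contact.

Emit:
{"fn": "apply_moves", "kwargs": {
  "plan": [
    {"offset": [0, 0, 0.003], "dr": [0, 0, 0], "hand": 1},
    {"offset": [0, 0, 0.002], "dr": [0, 0, 0], "hand": 1},
    {"offset": [0, 0, 0.001], "dr": [0, 0, 0], "hand": 1},
    {"offset": [0, 0, 0.001], "dr": [0, 0, 0], "hand": 1},
    {"offset": [0, 0, 0], "dr": [0, 0, 0], "hand": 1},
    {"offset": [0, 0, 0], "dr": [0, 0, 0], "hand": 1}
  ]
}}

```text
time_s: 16.15
ee_pos: [0.5616, -0.0433, 0.1327]
orientation: [-0.043, 3.14, 0.0]
force: [-0.8, 1.7, 1.1]
gripper_width: 0.0077
finger_force: 49.3
```

Contact made. Release, then rise.

Emit:
{"fn": "apply_moves", "kwargs": {
  "plan": [
    {"offset": [0, 0, 0], "dr": [0, 0, 0], "hand": 0.2},
    {"offset": [0, 0, 0], "dr": [0, 0, 0], "hand": 0.2},
    {"offset": [0, 0, 0], "dr": [0, 0, 0], "hand": 0.2},
    {"offset": [0, 0, 0], "dr": [0, 0, 0], "hand": 0.2},
    {"offset": [0, 0, -0.02], "dr": [0, 0, 0], "hand": 0.2},
    {"offset": [0, 0, -0.03], "dr": [0, 0, 0], "hand": 0.2},
    {"offset": [0, 0, -0.04], "dr": [0, 0, 0], "hand": 0.2},
    {"offset": [0, 0, -0.04], "dr": [0, 0, 0], "hand": 1},
    {"offset": [0, 0, -0.04], "dr": [0, 0, 0], "hand": 1},
    {"offset": [0, 0, 0], "dr": [0, 0, 0], "hand": 1}
  ]
}}

```text
time_s: 17.15
ee_pos: [0.5648, -0.044, 0.3102]
orientation: [-0.042, 3.129, -0.003]
force: [-0.3, 0.1, 0.2]
gripper_width: -0.0002
finger_force: 0.0
```

```bash
python3 - <<'E'
from h import *
t,R=st()
W=cloud(take('wrist','w8'));w=W.reshape(-1,3)
b=np.array([.6335,-.0394,.068]);y=np.radians(1.6);B=np.array([[np.cos(y),np.sin(y),0],[-np.sin(y),np.cos(y),0],[0,0,1]])
L=(w-b)@B.T
k=lambda lo,hi:L[(L[:,2]>lo)&(L[:,2]<hi)&(L[:,0]>-.14)&(L[:,0]<.0)&(abs(L[:,1])<.07)]
for lo,hi in((.03,.045),(.092,.115)):
    p=k(lo,hi); print(lo,len(p),p.min(0),p.max(0),cv2.minAreaRect(np.array(p[:,:2],dtype=np.float32)))
E
```

```text
t 17.15 tcp [ 0.5648 -0.044   0.3102] F [-0.2923  0.1052  0.156 ] w -0.00016673494024826643 ff 0.0
R cols x,y,z [[-1.0, -0.027, -0.013], [-0.027, 1.0, -0.002], [0.013, -0.002, -1.0]] q [-0.1216  0.0034  1.7189 -0.0001  1.4063 -1.7194]
0.03 837 [-0.1249 -0.0396  0.0301] [-0.0244  0.0363  0.0449] ((-0.07463517785072327, -0.001635674387216568), (0.07570796459913254, 0.10052447766065598), 89.9088134765625)
0.092 861 [-0.1019 -0.0066  0.0922] [-0.0487  0.0034  0.1052] ((-0.07526915520429611, -0.0015606931410729885), (0.053253792226314545, 0.009944615885615349), 0.5347540378570557)
```

The rack stands upright at bin coordinates (-0.075, -0.002), aligned. For the push I'll tilt the tool about 50° forward so the gripper body stays under and in front of the roof.

Emit:
{"fn": "apply_moves", "kwargs": {
  "plan": [
    {"offset": [0, 0, 0], "dr": [0, -0.893, 0], "hand": 1},
    {"offset": [0, 0, 0], "dr": [0, -0.893, 0], "hand": 1},
    {"offset": [0, 0, 0], "dr": [0, -0.893, 0], "hand": 1},
    {"offset": [0, 0, 0], "dr": [0, -0.893, 0], "hand": 1},
    {"offset": [0, 0, 0], "dr": [0, -0.893, 0], "hand": 1},
    {"offset": [0, 0, 0], "dr": [0, -0.893, 0], "hand": 1},
    {"offset": [0, 0, 0], "dr": [0, -0.893, 0], "hand": 1},
    {"offset": [0, 0, 0], "dr": [0, 0, 0], "hand": 1},
    {"offset": [0, 0, 0], "dr": [0, 0, 0], "hand": 1}
  ]
}}

```text
time_s: 18.1
ee_pos: [0.5601, -0.0435, 0.3001]
orientation: [-0.029, 2.273, 0.015]
force: [0.9, 0.6, 1.6]
gripper_width: 0.0001
finger_force: 0.0
```

```bash
cat > tip.py <<'E'
from h import *
t,R=st()
for n in('side','scene','wrist'):
    W=cloud(take(n,n+'_t')); w=W.reshape(-1,3)
    L=(w-t['ee_pos'])@R; m=(np.hypot(L[:,0],L[:,1])<.03)&(L[:,2]>-.06)&(L[:,2]<.03); L=L[m]
    if m.sum()>5: print(n,m.sum(),'tip z',np.sort(L[:,2])[-5:],'x',L[:,0].min(),L[:,0].max(),'y',L[:,1].min(),L[:,1].max())
E
python3 tip.py
```

```text
t 18.1 tcp [ 0.5601 -0.0435  0.3001] F [0.8575 0.6323 1.6068] w 7.177181143162568e-05 ff 0.0
R cols x,y,z [[-0.646, -0.016, -0.763], [-0.026, 1.0, 0.001], [0.763, 0.021, -0.646]] q [-0.2679 -0.5343  2.3806  0.483   0.4981 -2.195 ]
side 18 tip z [-0.0264 -0.0259 -0.0241 -0.0217 -0.0196] x 0.007598295143093232 0.012540831709698443 y -0.014812312413838567 0.004136309949657087
scene 281 tip z [-0.0175 -0.0173 -0.0173 -0.0173 -0.0166] x -0.01886946375580708 0.002866765936493842 y -0.022001291215226083 0.017706326845851172
wrist 4451 tip z [-0.022  -0.022  -0.0217 -0.0217 -0.0216] x -0.01630854413642301 0.007693368989861943 y -0.01859260408668606 0.016680469897003093
```

Emit:
{"fn": "apply_moves", "kwargs": {
  "plan": [
    {"offset": [0.013, 0, -0.0155], "dr": [0, 0, 0], "hand": 1},
    {"offset": [0.013, 0, -0.0155], "dr": [0, 0, 0], "hand": 1},
    {"offset": [0.013, 0, -0.0155], "dr": [0, 0, 0], "hand": 1},
    {"offset": [0, 0, 0], "dr": [0, 0, 0], "hand": 1},
    {"offset": [0, 0, 0], "dr": [0, 0, 0], "hand": 1}
  ]
}}

```text
time_s: 18.75
ee_pos: [0.5019, -0.0457, 0.305]
orientation: [-0.031, 2.266, 0.013]
force: [0.6, 0.1, -0.2]
gripper_width: -0.0005
finger_force: 0.0
```

```bash
python3 -c "
from h import *
st()"
```

```text
t 18.75 tcp [ 0.5019 -0.0457  0.305 ] F [ 0.6279  0.054  -0.1625] w -0.0005017024440632713 ff 0.0
R cols x,y,z [[-0.64, -0.018, -0.768], [-0.027, 1.0, -0.001], [0.768, 0.02, -0.641]] q [-0.3456 -0.7049  2.454   0.5054  0.613  -2.2418]
```

Emit:
{"fn": "apply_moves", "kwargs": {
  "plan": [
    {"offset": [0.022, 0, 0.0184], "dr": [0, 0, 0], "hand": 1},
    {"offset": [0.022, 0, 0.0184], "dr": [0, 0, 0], "hand": 1},
    {"offset": [0.022, 0, 0.0184], "dr": [0, 0, 0], "hand": 1},
    {"offset": [0.022, 0, 0.0184], "dr": [0, 0, 0], "hand": 1},
    {"offset": [0.022, 0, 0.0184], "dr": [0, 0, 0], "hand": 1},
    {"offset": [0.022, 0, 0.0184], "dr": [0, 0, 0], "hand": 1},
    {"offset": [0, 0, 0], "dr": [0, 0, 0], "hand": 1},
    {"offset": [0, 0, 0], "dr": [0, 0, 0], "hand": 1}
  ]
}}

```text
time_s: 19.55
ee_pos: [0.529, -0.0411, 0.1618]
orientation: [-0.024, 2.321, 0.006]
force: [-0.7, -0.6, -1.2]
gripper_width: -0.0002
finger_force: 0.0
```

```bash
python3 -c "
from h import *
st()"
```

```text
t 19.55 tcp [ 0.529  -0.0411  0.1618] F [-0.7074 -0.6397 -1.2197] w -0.00024001859730505247 ff 0.0
R cols x,y,z [[-0.682, -0.015, -0.732], [-0.019, 1.0, -0.003], [0.732, 0.012, -0.682]] q [-0.2667 -0.43    2.5679  0.8014  0.2879 -2.551 ]
```

Joints 3 and 6 hit their limits. About 37° of tilt is enough for the clearances, so I'll raise slightly and reduce the tilt.

Emit:
{"fn": "apply_moves", "kwargs": {
  "plan": [
    {"offset": [-0.022, 0, -0.0205], "dr": [0, 0, 0], "hand": 1},
    {"offset": [0, 0, 0], "dr": [0, 0.65, 0], "hand": 1},
    {"offset": [0, 0, 0], "dr": [0, 0.65, 0], "hand": 1},
    {"offset": [0, 0, 0], "dr": [0, 0, 0], "hand": 1},
    {"offset": [0, 0, 0], "dr": [0, 0, 0], "hand": 1}
  ]
}}

```text
time_s: 20.05
ee_pos: [0.529, -0.0413, 0.1934]
orientation: [-0.025, 2.495, 0.003]
force: [-0.2, -0.1, -0.8]
gripper_width: -0.0002
finger_force: 0.0
```

```bash
python3 -c "
from h import *
st()"
```

```text
t 20.05 tcp [ 0.529  -0.0413  0.1934] F [-0.2428 -0.0692 -0.7837] w -0.00017559080899858721 ff 0.0
R cols x,y,z [[-0.798, -0.017, -0.602], [-0.019, 1.0, -0.003], [0.602, 0.008, -0.799]] q [-0.223  -0.4115  2.4074  0.2829  0.5308 -2.0127]
```

Emit:
{"fn": "apply_moves", "kwargs": {
  "plan": [
    {"offset": [0.013, -0.003, -0.01], "dr": [0, 0, 0], "hand": 1},
    {"offset": [0.013, 0, -0.01], "dr": [0, 0, 0], "hand": 1},
    {"offset": [0, 0, 0], "dr": [0, 0, 0], "hand": 1},
    {"offset": [0.0187, 0, 0.0248], "dr": [0, 0, 0], "hand": 1},
    {"offset": [0.0187, 0, 0.0248], "dr": [0, 0, 0], "hand": 1},
    {"offset": [0, 0, 0], "dr": [0, 0, 0], "hand": 1},
    {"offset": [0, 0, 0], "dr": [0, 0, 0], "hand": 1}
  ]
}}

```text
time_s: 20.75
ee_pos: [0.4945, -0.0449, 0.1292]
orientation: [-0.023, 2.501, 0.004]
force: [0.7, -0.6, 0.4]
gripper_width: -0.0001
finger_force: 0.0
```

```bash
python3 -c "
from h import *
st()"
```

```text
t 20.75 tcp [ 0.4945 -0.0449  0.1292] F [ 0.7157 -0.584   0.3718] w -0.0001264495618923981 ff 0.0
R cols x,y,z [[-0.801, -0.015, -0.598], [-0.017, 1.0, -0.002], [0.598, 0.008, -0.802]] q [-0.262  -0.4071  2.5312  0.4054  0.4259 -2.1707]
```

Emit:
{"fn": "apply_moves", "kwargs": {
  "plan": [
    {"offset": [0, 0, 0], "dr": [0, 0.55, 0], "hand": 1},
    {"offset": [0, 0, 0], "dr": [0, 0.55, 0], "hand": 1},
    {"offset": [0, 0, 0], "dr": [0, 0, 0], "hand": 1},
    {"offset": [0.014, 0, 0.0265], "dr": [0, 0, 0], "hand": 1},
    {"offset": [0.014, 0, 0.0265], "dr": [0, 0, 0], "hand": 1},
    {"offset": [0, 0, 0], "dr": [0, 0, 0], "hand": 1},
    {"offset": [0, 0, 0], "dr": [0, 0, 0], "hand": 1}
  ]
}}

```text
time_s: 21.45
ee_pos: [0.4951, -0.0452, 0.0705]
orientation: [-0.024, 2.652, 0.002]
force: [0.3, -0.5, 0.3]
gripper_width: -0.0003
finger_force: 0.0
```

```bash
python3 -c "
from h import *
st()"
```

```text
t 21.45 tcp [ 0.4951 -0.0452  0.0705] F [ 0.3184 -0.4607  0.2845] w -0.00031822119356532245 ff 0.0
R cols x,y,z [[-0.883, -0.017, -0.47], [-0.018, 1.0, -0.003], [0.47, 0.006, -0.883]] q [-0.2219 -0.2256  2.4752  0.2657  0.4275 -2.0272]
```

In position behind the rack, tip about 21 mm above the shelf. Push.

Emit:
{"fn": "apply_moves", "kwargs": {
  "plan": [
    {"offset": [-0.0097, 0.0001, 0.0052], "dr": [0, 0, 0], "hand": 1},
    {"offset": [-0.0097, 0.0001, 0.0052], "dr": [0, 0, 0], "hand": 1},
    {"offset": [-0.0097, 0.0001, 0.0052], "dr": [0, 0, 0], "hand": 1},
    {"offset": [-0.0097, 0.0001, 0.0052], "dr": [0, 0, 0], "hand": 1},
    {"offset": [-0.0097, 0.0001, 0.0052], "dr": [0, 0, 0], "hand": 1},
    {"offset": [-0.0097, 0.0001, 0.0052], "dr": [0, 0, 0], "hand": 1},
    {"offset": [-0.0097, 0.0001, 0.0052], "dr": [0, 0, 0], "hand": 1},
    {"offset": [-0.0097, 0.0001, 0.0052], "dr": [0, 0, 0], "hand": 1},
    {"offset": [0, 0, 0], "dr": [0, 0, 0], "hand": 1}
  ]
}}

```text
time_s: 22.35
ee_pos: [0.5857, -0.0431, 0.0707]
orientation: [-0.025, 2.65, 0.001]
force: [-0.2, 0.4, -0.1]
gripper_width: -0.0001
finger_force: 0.0
```

```bash
cat > rk.py <<'E'
from h import *
t,R=st()
b=np.array([.6335,-.0394,.068]);y=np.radians(1.6);B=np.array([[np.cos(y),np.sin(y),0],[-np.sin(y),np.cos(y),0],[0,0,1]])
tip=t['ee_pos']-.0215*R[:,2]; print('tip rel',B@(tip-b))
W=cloud(take('side','rk')); L=(W.reshape(-1,3)-b)@B.T
for lo,hi in ((.025,.043),(.092,.112)):
    p=L[(L[:,2]>lo)&(L[:,2]<hi)&(L[:,0]>-.13)&(L[:,0]<.15)&(abs(L[:,1])<.06)]
    if len(p): print(lo,len(p),p.min(0),p.max(0),np.median(p,0))
E
python3 rk.py
```

```text
t 22.35 tcp [ 0.5857 -0.0431  0.0707] F [-0.2218  0.4173 -0.0833] w -8.756644338391312e-05 ff 0.0
R cols x,y,z [[-0.882, -0.018, -0.472], [-0.018, 1.0, -0.004], [0.471, 0.005, -0.882]] q [-0.1685 -0.0285  2.3078  0.2249  0.3868 -1.9461]
tip rel [-0.058  -0.0021  0.0216]
0.025 90 [-0.0823 -0.0388  0.0251] [0.0536 0.0279 0.0428] [ 0.0266 -0.0146  0.0321]
0.092 144 [-0.1245 -0.0597  0.092 ] [0.0263 0.0574 0.1116] [-0.1054 -0.0205  0.1013]
```

View pics/rk.png

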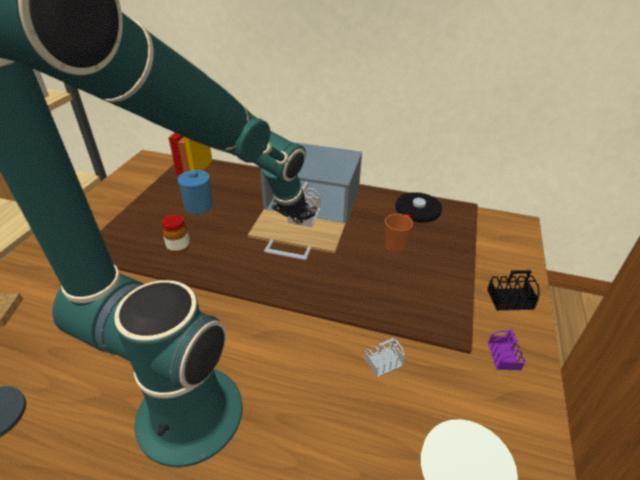

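The rack is sliding in upright at (308,205). I'll increase the tilt to about 38° for roof clearance and continue.

Emit:
{"fn": "apply_moves", "kwargs": {
  "plan": [
    {"offset": [0, 0, 0], "dr": [0, -0.65, 0], "hand": 1},
    {"offset": [0, 0, 0], "dr": [0, -0.65, 0], "hand": 1},
    {"offset": [0, 0, 0], "dr": [0, 0, 0], "hand": 1},
    {"offset": [0, 0, 0], "dr": [0, 0, 0], "hand": 1}
  ]
}}

```text
time_s: 22.8
ee_pos: [0.5843, -0.039, 0.0706]
orientation: [-0.028, 2.512, 0.015]
force: [-0.6, -0.5, -0.3]
gripper_width: -0.0001
finger_force: 0.0
```

```bash
python3 rk.py
```

```text
t 22.8 tcp [ 0.5843 -0.039   0.0706] F [-0.6072 -0.4739 -0.305 ] w -7.939075215777196e-05 ff 0.0
R cols x,y,z [[-0.808, -0.017, -0.588], [-0.024, 1.0, 0.004], [0.588, 0.017, -0.809]] q [-0.1896 -0.0679  2.4094  0.6178  0.2227 -2.348 ]
tip rel [-0.0618  0.0018  0.02  ]
0.025 79 [-0.0912 -0.0387  0.025 ] [0.0559 0.0303 0.0427] [ 0.0468 -0.0139  0.0321]
0.092 93 [-0.1269 -0.0597  0.092 ] [0.0256 0.0035 0.1117] [-0.1081 -0.0381  0.1005]
```

Emit:
{"fn": "apply_moves", "kwargs": {
  "plan": [
    {"offset": [-0.0085, -0.0005, 0.0062], "dr": [0, 0, 0], "hand": 1},
    {"offset": [-0.0085, -0.0005, 0.0062], "dr": [0, 0, 0], "hand": 1},
    {"offset": [-0.0085, -0.0005, 0.0062], "dr": [0, 0, 0], "hand": 1},
    {"offset": [-0.0085, -0.0005, 0.0062], "dr": [0, 0, 0], "hand": 1},
    {"offset": [-0.0085, 0, 0.0062], "dr": [0, 0, 0], "hand": 1},
    {"offset": [0, 0, 0], "dr": [0, 0, 0], "hand": 1}
  ]
}}

```text
time_s: 23.45
ee_pos: [0.6398, -0.0399, 0.0717]
orientation: [-0.029, 2.509, 0.014]
force: [0.1, -1.2, 0.3]
gripper_width: 0.0001
finger_force: 0.0
```

```bash
python3 rk.py
```

```text
t 23.45 tcp [ 0.6398 -0.0399  0.0717] F [ 0.0796 -1.1628  0.2619] w 0.0001117697625726719 ff 0.0
R cols x,y,z [[-0.806, -0.018, -0.591], [-0.024, 1.0, 0.003], [0.591, 0.017, -0.807]] q [-0.1672  0.039   2.3033  0.5848  0.2103 -2.2987]
tip rel [-0.0064 -0.0006  0.0211]
0.025 68 [-0.035  -0.041   0.0257] [0.1049 0.0094 0.0428] [ 0.0961 -0.0184  0.0318]
0.092 95 [-0.1194 -0.0598  0.0921] [0.0368 0.058  0.1118] [-0.0682 -0.0392  0.1   ]
```

Emit:
{"fn": "apply_moves", "kwargs": {
  "plan": [
    {"offset": [-0.0073, 0, 0.0053], "dr": [0, 0, 0], "hand": 1},
    {"offset": [-0.0073, 0, 0.0053], "dr": [0, 0, 0], "hand": 1},
    {"offset": [0, 0, 0], "dr": [0, 0, 0], "hand": 1},
    {"offset": [0, 0, 0], "dr": [0, 0, 0], "hand": 1}
  ]
}}

```text
time_s: 23.9
ee_pos: [0.6559, -0.0391, 0.0711]
orientation: [-0.029, 2.511, 0.015]
force: [0.0, -0.0, -0.4]
gripper_width: -0.0001
finger_force: 0.0
```

```bash
python3 rk.py
```

```text
t 23.9 tcp [ 0.6559 -0.0391  0.0711] F [ 0.0493 -0.03   -0.4311] w -0.00013056044469844132 ff 0.0
R cols x,y,z [[-0.807, -0.018, -0.59], [-0.025, 1.0, 0.004], [0.59, 0.018, -0.807]] q [-0.1597  0.0701  2.2709  0.5629  0.21   -2.271 ]
tip rel [ 0.0097 -0.0004  0.0205]
0.025 75 [-0.0214 -0.0406  0.0252] [0.1205 0.0129 0.0429] [ 0.0949 -0.02    0.0334]
0.092 89 [-0.1043 -0.0596  0.0921] [0.0408 0.057  0.112 ] [-0.0528 -0.0396  0.1017]
```

The rack's rear plate is now about 18 mm inside the mouth, centre at about 0.069. Retract, rise and untilt.

Emit:
{"fn": "apply_moves", "kwargs": {
  "plan": [
    {"offset": [0.024, 0, -0.0177], "dr": [0, 0, 0], "hand": 1},
    {"offset": [0.024, 0, -0.0177], "dr": [0, 0, 0], "hand": 1},
    {"offset": [0.024, 0, -0.0177], "dr": [0, 0, 0], "hand": 1},
    {"offset": [0.024, 0, -0.0177], "dr": [0, 0, 0], "hand": 1},
    {"offset": [0.0, 0, -0.04], "dr": [0, 0, 0], "hand": 1},
    {"offset": [0, 0, -0.03], "dr": [0, 0.9, 0], "hand": 1},
    {"offset": [0, 0, -0.03], "dr": [0, 0.9, 0], "hand": 1},
    {"offset": [0, 0, -0.03], "dr": [0, 0.9, 0], "hand": 1},
    {"offset": [0, 0, -0.02], "dr": [0, 0.9, 0], "hand": 1},
    {"offset": [0, 0, 0], "dr": [0, 0.9, 0], "hand": 1}
  ]
}}

```text
time_s: 24.95
ee_pos: [0.4688, -0.0433, 0.203]
orientation: [-0.045, 3.116, 0.01]
force: [0.4, 0.3, 0.8]
gripper_width: -0.0001
finger_force: 0.0
```

Emit:
{"fn": "apply_moves", "kwargs": {
  "plan": [
    {"offset": [0, 0, 0], "dr": [0, 0, 1.02], "hand": 0.2},
    {"offset": [0, 0, 0], "dr": [0, 0, 1.02], "hand": 0.2},
    {"offset": [0, 0, 0], "dr": [0, 0, 1.02], "hand": 0.2},
    {"offset": [0, 0, 0], "dr": [0, 0, 1.02], "hand": 0.2},
    {"offset": [0, 0, 0], "dr": [0, 0, 1.02], "hand": 0.2},
    {"offset": [0, 0, 0], "dr": [0, 0, 1.02], "hand": 0.2},
    {"offset": [0, 0, 0], "dr": [0, 0, 1.02], "hand": 0.2},
    {"offset": [0, 0, 0], "dr": [0, 0, 1.02], "hand": 0.2},
    {"offset": [0, 0, 0], "dr": [0, 0, 1.02], "hand": 0.2},
    {"offset": [0, 0, 0], "dr": [0, 0, 1.02], "hand": 0.2}
  ]
}}

```text
time_s: 25.95
ee_pos: [0.4661, -0.0426, 0.1973]
orientation: [2.019, 2.394, 0.032]
force: [-0.3, -0.4, 0.3]
gripper_width: 0.0343
finger_force: 0.0
```

Emit:
{"fn": "apply_moves", "kwargs": {
  "plan": [
    {"offset": [0, 0, 0], "dr": [0, 0, 1.0], "hand": 0.2},
    {"offset": [0, 0, 0], "dr": [0, 0, 0], "hand": 0.2},
    {"offset": [0, 0, 0], "dr": [0, 0, 0], "hand": 0.2}
  ]
}}

```text
time_s: 26.25
ee_pos: [0.4662, -0.0426, 0.1974]
orientation: [2.171, 2.258, 0.033]
force: [-0.5, 0.1, 0.1]
gripper_width: 0.0338
finger_force: 0.0
```

```bash
python3 - <<'E'
from h import *
t,R=st()
b=np.array([.6335,-.0394,.068]);y=np.radians(1.6);B=np.array([[np.cos(y),np.sin(y),0],[-np.sin(y),np.cos(y),0],[0,0,1]])
for n in('side','wrist'):
    W=cloud(take(n,n+'9')); w=W.reshape(-1,3);L=(w-b)@B.T
    p=L[(L[:,2]>.005)&(L[:,2]<.113)&(L[:,0]>-.02)&(L[:,0]<.15)&(abs(L[:,1])<.06)]
    print(n,'rack',len(p),p.min(0) if len(p) else '',p.max(0) if len(p) else '')
    p=w[(w[:,2]>.055)&(w[:,2]<.075)&(w[:,0]>.43)&(w[:,0]<.475)&(abs(w[:,1]+.04)<.1)]
    if len(p)>4: print('bar',len(p),p.mean(0),cv2.minAreaRect(np.array(p[:,:2],dtype=np.float32)))
E
```

```text
t 26.25 tcp [ 0.4662 -0.0426  0.1974] F [-0.4711  0.1437  0.1284] w 0.03381806336625076 ff 0.0
R cols x,y,z [[-0.039, 0.999, 0.008], [0.999, 0.039, 0.021], [0.021, 0.009, -1.0]] q [-0.1539 -0.1399  2.0593  0.013   1.2034 -0.1977]
side rack 575 [ 0.0133 -0.0419  0.005 ] [0.1222 0.0339 0.0911]
bar 208 [ 0.4571 -0.0453  0.0638] ((0.46117278933525085, -0.044276632368564606), (0.11970216780900955, 0.026597298681735992), 89.61556243896484)
wrist rack 5376 [ 0.0187 -0.0412  0.005 ] [0.0717 0.0352 0.0675]
bar 2744 [ 0.4618 -0.0386  0.0652] ((0.4643828272819519, -0.04367948696017265), (0.12076502293348312, 0.021219177171587944), 89.9944076538086)
```

The rack is fully in (rear at +0.018), and the bar is at x of about 0.458. Lower over the bar with jaws across it and grip.

Emit:
{"fn": "apply_moves", "kwargs": {
  "plan": [
    {"offset": [0, -0.0107, 0], "dr": [0, 0, 0], "hand": 0.2},
    {"offset": [0, 0, 0.04], "dr": [0, 0, 0], "hand": 0.2},
    {"offset": [0, 0, 0.04], "dr": [0, 0, 0], "hand": 0.2},
    {"offset": [0, 0, 0.04], "dr": [0, 0, 0], "hand": 0.2},
    {"offset": [0, 0, 0.03], "dr": [0, 0, 0], "hand": 0.2},
    {"offset": [0, 0, 0.026], "dr": [0, 0, 0], "hand": 0.2},
    {"offset": [0, 0, 0], "dr": [0, 0, 0], "hand": 0.2},
    {"offset": [0, 0, 0], "dr": [0, 0, 0], "hand": 0.2}
  ],
  "grip_force": 40
}}

```text
time_s: 27.15
ee_pos: [0.4584, -0.0413, 0.0212]
orientation: [2.175, 2.256, 0.031]
force: [-0.4, 0.7, 0.2]
gripper_width: 0.0343
finger_force: 0.0
```

Emit:
{"fn": "apply_moves", "kwargs": {
  "plan": [
    {"offset": [0, 0, 0], "dr": [0, 0, 0], "hand": 1},
    {"offset": [0, 0, 0], "dr": [0, 0, 0], "hand": 1},
    {"offset": [0, 0, 0], "dr": [0, 0, 0], "hand": 1},
    {"offset": [0, 0, 0], "dr": [0, 0, 0], "hand": 1}
  ]
}}

```text
time_s: 27.55
ee_pos: [0.4607, -0.0417, 0.0232]
orientation: [2.173, 2.253, 0.035]
force: [-2.5, 0.0, 7.1]
gripper_width: 0.0106
finger_force: 39.2
```

Gripped the bar (10.6 mm). Lift along the arc.

Emit:
{"fn": "apply_moves", "kwargs": {
  "plan": [
    {"offset": [0, 0.001, -0.015], "dr": [0, 0, 0], "hand": 1},
    {"offset": [0, 0.0015, -0.015], "dr": [0, 0, 0], "hand": 1},
    {"offset": [0, 0.003, -0.015], "dr": [0, 0, 0], "hand": 1},
    {"offset": [0, 0.005, -0.0145], "dr": [0, 0, 0], "hand": 1},
    {"offset": [0, 0.006, -0.0145], "dr": [0, 0, 0], "hand": 1},
    {"offset": [0, 0.0065, -0.0145], "dr": [0, 0, 0], "hand": 1}
  ]
}}

```text
time_s: 28.15
ee_pos: [0.4778, -0.0412, 0.1094]
orientation: [2.178, 2.258, 0.027]
force: [-1.9, -0.6, -5.6]
gripper_width: 0.0107
finger_force: 38.9
```

Emit:
{"fn": "apply_moves", "kwargs": {
  "plan": [
    {"offset": [0, 0.0085, -0.013], "dr": [0, 0, 0], "hand": 1},
    {"offset": [0, 0.0095, -0.0126], "dr": [0, 0, 0], "hand": 1},
    {"offset": [0, 0.0103, -0.0122], "dr": [0, 0, 0], "hand": 1},
    {"offset": [0, 0.0115, -0.0107], "dr": [0, 0, 0], "hand": 1},
    {"offset": [0, 0.0122, -0.0098], "dr": [0, 0, 0], "hand": 1},
    {"offset": [0, 0.0127, -0.0089], "dr": [0, 0, 0], "hand": 1}
  ]
}}

```text
time_s: 28.75
ee_pos: [0.5374, -0.0396, 0.1806]
orientation: [-2.179, -2.26, -0.018]
force: [-21.5, 0.4, 20.3]
gripper_width: 0.0103
finger_force: 41.0
```

```bash
python3 -c "
from h import *
st()"
```

```text
t 28.75 tcp [ 0.5374 -0.0396  0.1806] F [-21.4588   0.4423  20.3137] w 0.010287908241184035 ff 40.962708592414856
R cols x,y,z [[-0.036, 0.999, 0.009], [0.999, 0.036, 0.007], [0.007, 0.009, -1.0]] q [-0.1266  0.0251  1.9352  0.0109  1.176  -0.1671]
```

Radial load building up (about 28 N). Correct a few mm outward and continue gently.

Emit:
{"fn": "apply_moves", "kwargs": {
  "plan": [
    {"offset": [0, -0.001, -0.003], "dr": [0, 0, 0], "hand": 1},
    {"offset": [0, 0.009, -0.0065], "dr": [0, 0, 0], "hand": 1},
    {"offset": [0, 0.01, -0.005], "dr": [0, 0, 0], "hand": 1}
  ]
}}

```text
time_s: 29.05
ee_pos: [0.5587, -0.039, 0.1938]
orientation: [2.178, 2.258, 0.026]
force: [-6.8, -0.5, 1.4]
gripper_width: 0.0107
finger_force: 40.0
```

Emit:
{"fn": "apply_moves", "kwargs": {
  "plan": [
    {"offset": [0, 0.011, -0.005], "dr": [0, 0, 0], "hand": 1},
    {"offset": [0, 0.0115, -0.004], "dr": [0, 0, 0], "hand": 1},
    {"offset": [0, 0.011, -0.003], "dr": [0, 0, 0], "hand": 1},
    {"offset": [0, 0.011, -0.0025], "dr": [0, 0, 0], "hand": 1},
    {"offset": [0, 0.011, -0.0015], "dr": [0, 0, 0], "hand": 1}
  ]
}}

```text
time_s: 29.55
ee_pos: [0.6161, -0.0374, 0.2129]
orientation: [2.175, 2.255, 0.031]
force: [-6.5, 0.5, 3.8]
gripper_width: 0.0103
finger_force: 39.2
```

Emit:
{"fn": "apply_moves", "kwargs": {
  "plan": [
    {"offset": [0, 0.008, -0.0005], "dr": [0, 0, 0], "hand": 1},
    {"offset": [0, 0.005, 0], "dr": [0, 0, 0], "hand": 1},
    {"offset": [0, 0.002, 0], "dr": [0, 0, 0], "hand": 1},
    {"offset": [0, 0, 0], "dr": [0, 0, 0], "hand": 1},
    {"offset": [0, 0, 0], "dr": [0, 0, 0], "hand": 1}
  ]
}}

```text
time_s: 30.05
ee_pos: [0.6309, -0.037, 0.2135]
orientation: [2.175, 2.255, 0.031]
force: [-5.9, -0.3, 7.1]
gripper_width: 0.0103
finger_force: 41.4
```

Emit:
{"fn": "apply_moves", "kwargs": {
  "plan": [
    {"offset": [0, 0.003, 0], "dr": [0, 0, 0], "hand": 1},
    {"offset": [0, 0.002, 0], "dr": [0, 0, 0], "hand": 1},
    {"offset": [0, 0, 0], "dr": [0, 0, 0], "hand": 1},
    {"offset": [0, 0, 0], "dr": [0, 0, 0], "hand": 1}
  ]
}}

```text
time_s: 30.45
ee_pos: [0.6308, -0.037, 0.2134]
orientation: [2.18, 2.261, 0.019]
force: [-20.4, -0.3, 14.5]
gripper_width: 0.0104
finger_force: 42.4
```

The stop is reached: the position no longer changes and the force rises. Release, rise and check.

Emit:
{"fn": "apply_moves", "kwargs": {
  "plan": [
    {"offset": [0, -0.003, 0], "dr": [0, 0, 0], "hand": 0.2},
    {"offset": [0, 0, 0], "dr": [0, 0, 0], "hand": 0.2},
    {"offset": [0, 0, 0], "dr": [0, 0, 0], "hand": 0.2},
    {"offset": [0, 0, -0.03], "dr": [0, 0, 0], "hand": 0.2},
    {"offset": [0, 0, -0.04], "dr": [0, 0, 0], "hand": 0.2},
    {"offset": [0, 0, -0.04], "dr": [0, 0, 0], "hand": 0.2},
    {"offset": [0, -0.03, 0], "dr": [0, 0, 0], "hand": 0.2},
    {"offset": [0, -0.03, 0], "dr": [0, 0, 0], "hand": 0.2},
    {"offset": [0, 0, 0], "dr": [0, 0, 0], "hand": 0.2},
    {"offset": [0, 0, 0], "dr": [0, 0, 0], "hand": 0.2}
  ]
}}

```text
time_s: 31.45
ee_pos: [0.5716, -0.0398, 0.3205]
orientation: [2.174, 2.254, 0.034]
force: [-0.5, 0.2, 1.3]
gripper_width: 0.0336
finger_force: 0.0
```

```bash
python3 - <<'E'
from h import *
st()
ref={'side':cloud(load('side')),'scene':cloud(load('scene'))}
for n in('side','scene'):
    W=cloud(take(n,n+'_end'))
    for nm,X in(('start',ref[n]),('now',W)):
        w=X.reshape(-1,3)
        p=w[(w[:,2]>.235)&(w[:,2]<.258)&(w[:,0]>.55)&(w[:,0]<.7)&(abs(w[:,1]+.039)<.055)]
        q=w[(w[:,2]>.13)&(w[:,2]<.185)&(w[:,0]>.55)&(w[:,0]<.66)&(abs(w[:,1]+.039)<.1)]
        print(n,nm,'bar',len(p),np.median(p,0) if len(p) else '','face',len(q),np.median(q,0) if len(q) else '')
        for o,c in(('jam',(.45,.275)),('cup',(.61,-.33)),('caddy',(.64,.31))):
            k=w[(w[:,2]>.04)&(w[:,2]<.16)&(np.hypot(w[:,0]-c[0],w[:,1]-c[1])<.08)]; print('  ',o,len(k),k.mean(0) if len(k) else '')
E
```

```text
t 31.45 tcp [ 0.5716 -0.0398  0.3205] F [-0.5395  0.2125  1.2768] w 0.03362710855037855 ff 0.0
R cols x,y,z [[-0.036, 0.999, 0.008], [0.999, 0.036, 0.022], [0.022, 0.009, -1.0]] q [-0.1205  0.0072  1.6968  0.0117  1.417  -0.1581]
side start bar 176 [ 0.6218 -0.0392  0.2465] face 1047 [ 0.6216 -0.0406  0.1577]
   jam 707 [0.4289 0.2709 0.0858]
   cup 747 [ 0.6374 -0.3216  0.0783]
   caddy 1068 [0.6183 0.3083 0.1014]
side now bar 174 [ 0.6256 -0.0388  0.2469] face 1061 [ 0.6236 -0.0404  0.1577]
   jam 705 [0.429  0.2708 0.086 ]
   cup 751 [ 0.6374 -0.3217  0.078 ]
   caddy 1083 [0.6182 0.3084 0.1009]
scene start bar 319 [ 0.6319 -0.0383  0.2471] face 0 
   jam 934 [0.4617 0.2786 0.0876]
   cup 1096 [ 0.6445 -0.32    0.0759]
   caddy 2508 [0.6623 0.3167 0.1083]
scene now bar 323 [ 0.6358 -0.0386  0.2472] face 0 
   jam 937 [0.4617 0.2787 0.0872]
   cup 1101 [ 0.6442 -0.3201  0.076 ]
   caddy 2502 [0.6623 0.3168 0.1084]
```

```bash
python3 -c "
from bench import *
print(finish_job())"
```

```text
the job is handed in; nothing more can be done
None
```

The job is handed in, with no verdict returned: the rack is inside the bin (upright when last seen), the front is pushed shut to its stop, the jam jar, cup and lidded jar read unmoved on the cameras, and it took about 31 s.

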